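# Erect the folding sample tray and load the tube rack

## Task

Erect the folding sample tray: swing its three flat walls fully upright (each has a yellow tab to hold) and let go. Then pull the orange tube rack, whose front end sticks out, from under the riser until all of it stands clear in front and let go of it there on the bench; pick it up again (its black handle is for that) and set it flat inside the tray, lengthwise. Keep the rack upright, leave all tray walls standing and do not disturb the other things on the bench.

Things in the scene. Friction and masses are not known exactly. Their poses are not given: they have to be found in the camera images.
- tray: Folding sample tray. White floor plate 76 mm (its x) by 172 mm (its y), 6 mm thick, fixed to the bench. Origin: centre of the floor's underside; z up. Its near wall (-x, light blue, top at 66 mm) is fixed upright. Three light-blue walls start nearly flat, pointing outward; their hinges run along the floor's edges x=+38 (far), y=+86 (left), y=-86 mm (right), at z=6 mm. Inside when erected: 76 x 172 mm.
- left_wall (a joint): Hinge of the wall on the tray's +y side (60 mm high, 76 mm wide, 5 mm thick). 0 = flat outward on the bench, 1.571 = upright, where it meets its stop. Stiff crease (about 0.06 N m): it stays at any angle it is left at.
- right_wall (a joint): Same for the wall on the tray's -y side.
- far_wall (a joint): Same for the wall on the tray's +x side (60 mm high, 172 mm wide).
- left_tab (a point): Centre of the yellow tab in the middle of the left wall's free edge: 32 mm wide along the hinge, 30 mm long, 8 mm thick, in the wall's plane (5 mm thick; middle plane 2.5 mm below the hinge when flat); centre 76 mm from the hinge. x: from hinge to free edge, y: along hinge, z: inner face. Pinched across its 32 mm width it turns between the fingers as the wall swings.
- right_tab (a point): Same tab on the right wall.
- far_tab (a point): Same tab on the far wall.
- riser: White bench riser (small table) fixed to the bench, with a mixer and a tip box fixed on it (from x=+125 to +205 mm, up to 182 mm above the bench). Origin on the bench, z up; its open front looks to its -x. Its top plate runs from x=+60 mm (front edge) to x=+220 mm, 180 mm wide in y, underside 105 mm and upper face 117 mm above the bench. Side legs at y=+-86 mm.
- rack_mid (a point): Centre (22.5 mm above the underside) of the orange tube rack: loose, 0.2 to 0.45 kg, 150 mm long (its x), 56 mm wide (its y), 45 mm high, purple and white caps 10 mm high on top. It starts on the bench under the riser, roughly along the riser's x, with about 60 mm of its -x end standing out in front.
- rack_handle (a point): Grip point of the black handle plate standing in the middle of the rack, 77 mm above the rack's underside (plate: 36 mm along the rack's x, 10 mm thick in its y, from 45 to 90 mm above the underside).
- red_tip_box: Bystander: red-topped tip box 85x120x50 mm, loose, origin at the centre of its underside. Leave alone.
- blue_tip_box: Bystander: white box with blue tips 85x120x62 mm, loose, origin at the centre of its underside. Leave alone.
- yellow_tip_box: Bystander: yellow tip box 85x120x62 mm, loose, origin at the centre of its underside. Leave alone.
- reagent_bottle: Bystander: amber bottle, 56 mm across, 120 mm high, loose, origin at the centre of its underside. Leave alone.
- steel_jar: Bystander: steel jar, 80 mm across, 100 mm high, loose, origin at the centre of its underside. Leave alone.
- blue_rack: Bystander: long blue tube rack 100x220x80 mm, loose, origin at the centre of its underside. Leave alone.
Mind the look-alikes: they are no part of the job. Of the things that look like the part that bears rack_mid, the larger one is meant. Leave any turquoise look-alike of the riser alone.

How it is judged:
On the way, in this order (a step that is already met when the one before it is completed fails the run):
1. all three hinged walls stand upright (within 7 degrees) and are let go (value of joint each of left_wall, right_wall, far_wall above 1.45 rad and contact force between the fingers and tray below 0.1 N and contact force between the fingers and rack below 0.1 N), for 0.2 s.
2. the rack stands on the bench clear in front of the riser (rack centre at least 70 mm in front of the riser's front edge) and is let go (x of rack_mid in the frame of riser below -0.01 m and height (world z) of rack_mid below 0.03 m and angle between rack_mid's own z axis and vertical below 0.1 rad and contact force between the fingers and tray below 0.1 N and contact force between the fingers and rack below 0.1 N), for 0.2 s.
At the end, for the whole second after the job is handed in: All three hinged walls upright within 7 degrees; the rack lies flat on the tray floor (within 5 degrees, centre 24 to 34 mm above the tray's underside), lengthwise between the walls (centre within 13 mm across and 15 mm along), at rest and released (all of step 1 and x of rack_mid in the frame of tray between -0.013 and 0.013 m and y of rack_mid in the frame of tray between -0.015 and 0.015 m and z of rack_mid in the frame of tray between 0.024 and 0.034 m and angle between rack_mid's own z axis and vertical below 0.08 rad and linear speed of rack below 0.02 m/s); the robot touches nothing.
It fails at once if the rack is tipped more than 30 degrees (angle between rack_mid's own z axis and vertical above 0.52 rad).
It fails at once if a bystander is moved more than 40 mm (distance of any of red_tip_box, blue_tip_box, yellow_tip_box, reagent_bottle, steel_jar, blue_rack from where it was at the start of the episode above 0.04 m).
It also fails if it takes over 72 s, if anything falls off the work surface, if the arm or the gripper's body presses on something with over 40 N, if the wrist force passes 120 N, or if a joint passes its speed limit or range.

## Robot

A 7-joint arm with a two-finger parallel gripper is mounted at the origin on the work surface. World frame = base frame: x ahead of the robot, y to its left, z up, the work surface at z = 0. Lengths are in m, angles in rad, forces in N, time in s.
With the tool pointing down it reaches from about 0.4 to 0.85 m from the base axis. Payload 4.5 kg.
Tool frame: the origin (TCP) lies at the very end of the fingers, on their centre line; the grasp point (between the pads) lies 19 mm behind it; z points along the fingers, y is the direction in which the jaws open and shut (so a half turn about z gives the same grasp; the last joint's range is limited). The gripper opens to 88 mm and grips with 3 to 60 N. Pads are 18 mm wide; open, the fingers measure 123 mm over their backs; the gripper's body (75 mm by 187 mm) begins 45 mm behind the grasp point.
Start: joints at [-1.087, 0.689, -0.195, 1.565, 0.157, 0.902, -0.215], TCP at [0.272, 0.563, 0.239] pointing down, gripper open.
Joint ranges: [-3.01, 3.01], [-0.46, 2.08], [-1.47, 1.51], [0.13, 2.56], [-1, 4.14], [0.04, 2.09], [-2.66, 2.66]. Speed limits (rad/s): [2.57, 2.57, 3.14, 3.14, 3.14, 3.14, 3.14].

## Interface

Orientations are given as a unit quaternion [x, y, z, w].
In Python, from plant import telemetry, imaging, r gives the robot as it stands.
- The arm moves only by the shell command python3 -m creep 'ROWS' [FORCE]. ROWS is JSON, a list of rows, each a list of 5 numbers: the closure in counts, from 0 (fully open) to 255 (shut), then the shift along the tool's x, y, z in m, then the turn about the tool's z in degrees. In form: [[fingers, x, y, z, yaw], ...]. A call has 1 to 10 rows; each row is the pose to reach, as a shift and turn from the pose commanded when the call began, along the tool's axes at that moment; what a row does not reach only later rows make up. A row lasts 1/8 s, in which the tool goes at most 62.5 mm and 10.7 degrees, less where a joint would pass 70% of its speed; a pose out of reach is approached as far as the arm can. A call with a gripper value outside its range is refused whole. The fingers move at their own pace and stop on an object; FORCE is the grip in N (left out, the last holds). Time passes only in rows, so rows that repeat a pose let the fingers close. It gives the time, the measured TCP pose, the force and the opening at its end, in the units of the state.
- telemetry.get_state(): the state, without advancing time (a new reading comes with each control period).
- imaging.snapshot(name): name is "scene" or "top" or "wrist"; returns a dict with "image" (400x640x3 uint8, blue, green, red), "camera_matrix" (3x3 intrinsics, pixels), "distortion" ([k1, k2, p1, p2, k3] as OpenCV has them; the pictures are not rectified), "R" (3x3) and "t" (3): a world point X has camera coordinates R X + t; the wrist camera has in their place "hand_eye" (4x4, takes a point from camera to tool coordinates, whose origin is the TCP and whose axes are the flange's). Camera axes: x right, y down, z forward; pixel columns grow to the right and rows downward; lengths in m; the calibration is good to about 2 mm. A picture is of the moment at which its call begins: read the wrist's pose just before it. There is no depth.
- r.finish_job(): hands the job in, once; it reports no verdict.
Trained networks look in a picture, given as the dict that the camera call returned (one of the last four; its "shot" number tells which), for a name from the list of things; names that differ only in an ending like _2 or _b are one class to them, and where a whole thing is asked for, a point or a joint stands for the part that bears it (a point fixed in the world has none). Each returns a list of dicts, best first, with "score" (0 to 1); they miss things now and then, are a little off and sometimes report something else, mostly with a low value. They report only what shows in the picture. A call takes as long as a camera call. They do not tell look-alikes from the thing itself.
- imaging.boxes_of(picture, target): "rect" ([left, top, right, bottom] in pixels, round what is visible of it).
- imaging.trace(picture, target): "pixels" (400x640 bool, what is visible of it) and "rect" ([left, top, right, bottom] in pixels, round what is visible of it).
- imaging.place_of(picture, target): "location" ([row, column] in pixels: a listed point, or the origin of a listed thing).
The state is a dict: "clock": time; "q": joint angles; "qd": joint speeds; "joint_torque": joint torques, N m; "tool_pos": TCP position; "eef_rot": TCP orientation; "contact_force": force on the tool from outside, world axes, zero at the start; "moment": the same for the moment, N m; "opening": opening from 0.0 (shut) to 1.0 (fully open).
Only numpy, scipy, OpenCV 4.12 (cv2) and the standard library are available. Lean on these libraries where they do the work, as an engineer would, in place of code of your own. Each camera call takes 0.05 s, during which the arm holds its last target.

## Working session

There is one attempt and no reset: what is moved stays moved. The work goes in short steps, Python scripts to look and compute and a shell command to move; the robot and the scene stay as the last step left them, time stands still between calls to the robot, and variables do not carry over. Pictures are saved under pics/ and viewed, and the job is handed in when it is done.

```bash
ls; mkdir -p pics; python3 - <<'E'
from plant import telemetry, imaging, r
import cv2
s=telemetry.get_state(); print(s)
for n in ("scene","top"):
    p=imaging.snapshot(n); cv2.imwrite(f"pics/{n}0.png",p["image"]); print(n,p["camera_matrix"],p["distortion"],p["R"],p["t"])
E
```

```text
pics
{'clock': 0.0, 'q': array([-1.08721743,  0.68995856, -0.19451674,  1.5663242 ,  0.15730408,
        0.90247044, -0.21511487]), 'qd': array([ 1.33713345e-03, -9.41924459e-04,  9.19710338e-04, -2.11207801e-03,
        1.32577310e-03, -9.94982428e-05,  1.27064374e-03]), 'joint_torque': array([-1.73140292e-03, -5.27541339e+01, -1.26753040e+00, -1.53437090e+01,
       -5.27142256e-02,  6.36563767e-03,  1.59180513e-04]), 'tool_pos': array([0.27150531, 0.56226795, 0.23793124]), 'eef_rot': array([ 2.22963539e-01,  9.74826384e-01, -8.74103748e-04, -1.34373623e-04]), 'contact_force': array([ 0.47656921,  0.06198141, -0.71632781]), 'moment': array([-0.0046641 , -0.01261681, -0.03020538]), 'opening': 0.9995468040448292}
scene [[462.66442717   0.         315.93128489]
 [  0.         462.66442717 199.04644838]
 [  0.           0.           1.        ]] [-0.02313473  0.          0.          0.          0.        ] [[-0.83155466  0.55528508 -0.01324111]
 [ 0.38577406  0.56022787 -0.73302327]
 [-0.39961885 -0.61465699 -0.68007467]] [ 0.35890103 -0.08477183  1.85192309]
top [[482.8472176    0.         317.10211495]
 [  0.         482.8472176  200.25847706]
 [  0.           0.           1.        ]] [-0.0797507  0.         0.         0.         0.       ] [[-0.02905049 -0.99956796 -0.00446789]
 [-0.97919357  0.02935586 -0.20079387]
 [ 0.20083828 -0.00145823 -0.97962333]] [-0.01046227  0.44015387  1.43142475]
```

View pics/scene0.png

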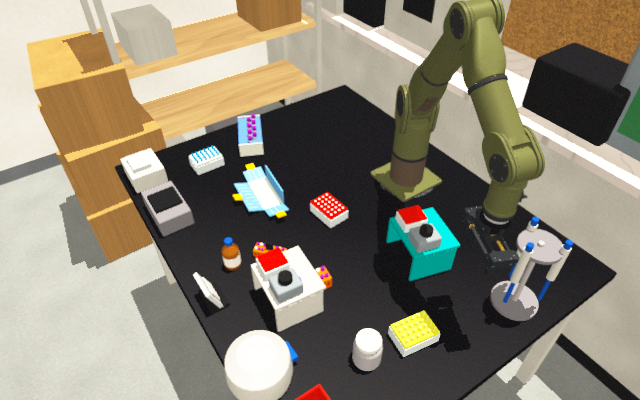

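View pics/top0.png

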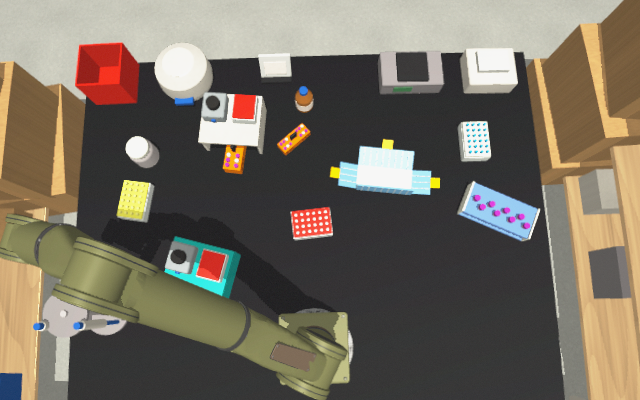

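The top view shows the tray at about (385,170), with yellow tabs at (335,173), (435,183) and (388,145). The white riser is at (233,120), with an orange rack end at (234,158). A smaller orange look-alike sits at (293,138), and the turquoise riser at (205,265). Next I'll measure these.

```bash
cat > h.py <<'E'
from plant import telemetry, imaging, r
import cv2, numpy as np
from scipy.spatial.transform import Rotation as Ro
def ray(p,uv):
    n=cv2.undistortPoints(np.array([[uv]],float),p["camera_matrix"],p["distortion"])[0,0]
    R=np.array(p["R"]);t=np.array(p["t"]).ravel()
    return -R.T@t, R.T@np.array([n[0],n[1],1])
def onz(p,uv,z):
    o,d=ray(p,uv); return o+d*(z-o[2])/d[2]
def proj(p,X):
    R=np.array(p["R"]);rv=cv2.Rodrigues(R)[0]
    return cv2.projectPoints(np.atleast_2d(np.array(X,float)),rv,np.array(p["t"],float).reshape(3,1),p["camera_matrix"],p["distortion"])[0][:,0]
def tri(obs):
    A=np.zeros((3,3));b=np.zeros(3)
    for p,uv in obs:
        o,d=ray(p,uv);d/=np.linalg.norm(d);M=np.eye(3)-np.outer(d,d);A+=M;b+=M@o
    return np.linalg.solve(A,b)
def crop(p,name,x0,y0,x1,y1,f):
    cv2.imwrite(f"pics/{name}.png",cv2.resize(p["image"][y0:y1,x0:x1],None,fx=f,fy=f,interpolation=cv2.INTER_CUBIC))
def wristcam(p,s):
    T=np.eye(4);T[:3,:3]=Ro.from_quat(s["eef_rot"]).as_matrix();T[:3,3]=s["tool_pos"]
    C=np.linalg.inv(T@np.array(p["hand_eye"])); p=dict(p);p["R"]=C[:3,:3];p["t"]=C[:3,3];return p
def go(target,jaw=None,s=None):
    """shift in tool axes from present measured pose; jaw= world direction of tool y"""
    s=s or telemetry.get_state(); R=Ro.from_quat(s["eef_rot"]).as_matrix()
    d=R.T@(np.array(target)-s["tool_pos"]); out=list(np.round(d,4))
    if jaw is not None:
        j=R.T@np.array([jaw[0],jaw[1],0]); a=np.degrees(np.arctan2(-j[0],j[1]))
        out.append((round(a,1),round((a+90)%180-90,1)))
    return out
E
python3 - <<'E'
from h import *
P={n:imaging.snapshot(n) for n in ("top","scene")}
for t in ["tray","left_tab","right_tab","far_tab","riser","rack_mid","rack_handle","blue_tip_box","reagent_bottle"]:
    for n in P:
        print(t,n,[(np.round(a["location"],1),round(a["score"],2)) for a in imaging.place_of(P[n],t)[:3]])
crop(P["top"],"t1",320,130,450,205,6)
crop(P["top"],"t2",180,70,330,190,5)
crop(P["scene"],"s2",210,220,350,340,5)
crop(P["scene"],"s1",220,150,310,230,7)
E
```

```text
tray top [(array([182.2, 383.2]), 0.64)]
tray scene [(array([192.4, 264.2]), 0.92)]
left_tab top [(array([168.2, 333.9]), 0.57), (array([213.8, 493.5]), 0.23)]
left_tab scene [(array([215.5, 281. ]), 0.74)]
right_tab top [(array([182.9, 433.2]), 0.62)]
right_tab scene [(array([168.8, 248.4]), 0.6)]
far_tab top [(array([146.6, 388.1]), 0.93)]
far_tab scene [(array([200. , 234.7]), 0.76), (array([141.9, 249.4]), 0.43)]
riser top []
riser scene [(array([281.7, 327.9]), 0.8), (array([243.6, 454.4]), 0.59)]
rack_mid top [(array([139.3, 293. ]), 0.88), (array([147.9, 233.8]), 0.79)]
rack_mid scene [(array([284.6, 304.1]), 0.74), (array([250.1, 268.2]), 0.58)]
rack_handle top [(array([133.8, 293.2]), 0.87), (array([146.7, 231.8]), 0.67)]
rack_handle scene [(array([244.9, 266.4]), 0.78), (array([271.5, 305.2]), 0.47), (array([336.1, 411. ]), 0.32)]
blue_tip_box top [(array([144.1, 472.1]), 0.55), (array([170., 334.]), 0.43)]
blue_tip_box scene [(array([164.8, 204. ]), 0.56)]
reagent_bottle top [(array([108.1, 308.6]), 0.95)]
reagent_bottle scene [(array([264.7, 229.9]), 0.56)]
```

View pics/t1.png

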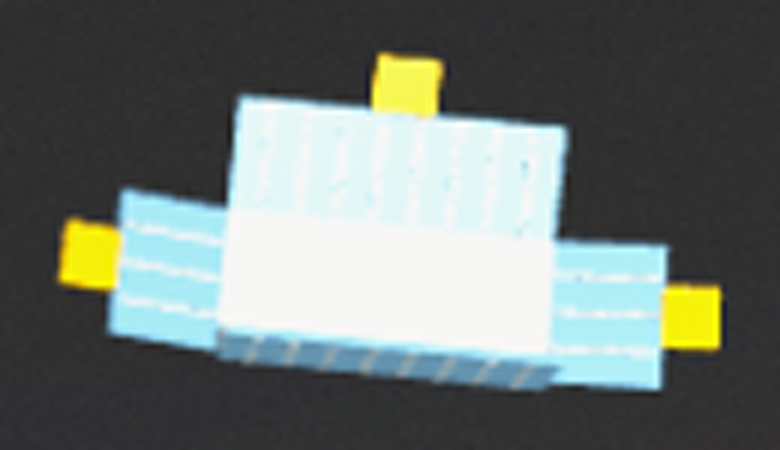

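View pics/t2.png

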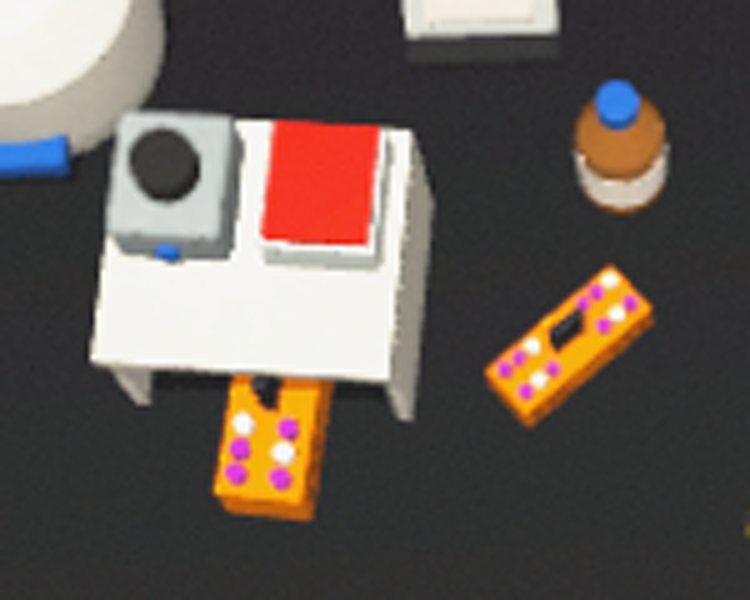

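View pics/s2.png

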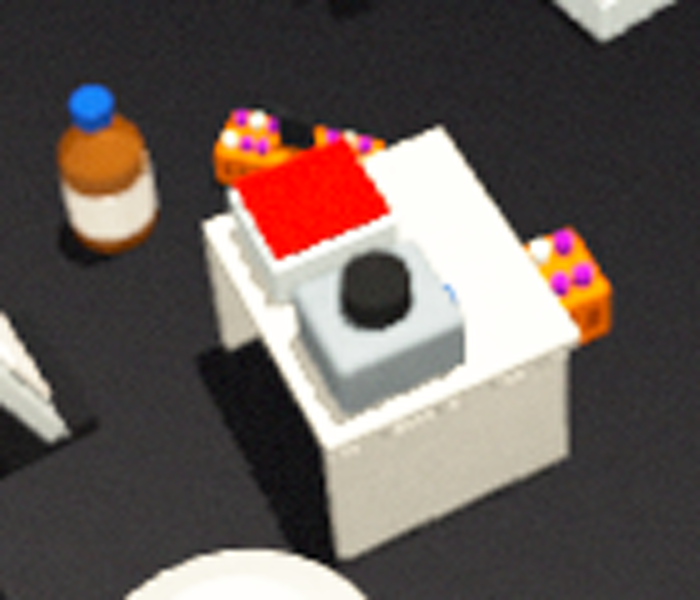

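View pics/s1.png

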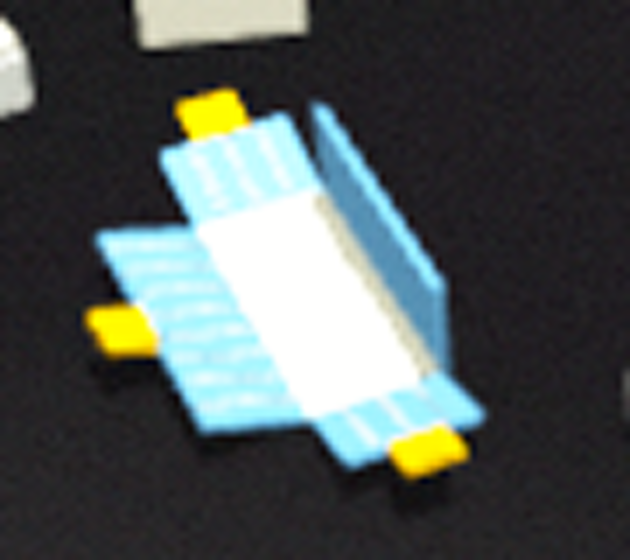

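The larger orange rack at top-view pixel (234,158), under the white riser, is the one meant. It is clearly wider than the free-standing one at (293,138), and only it sticks out of the white riser. Next I'll fit the tray and riser poses to corners from both views.

```bash
cat > fit.py <<'E'
from h import *
from scipy.optimize import least_squares
P={n:imaging.snapshot(n) for n in ("top","scene")}
def wp(w,d,a,ang):  # wall inner face point, d from hinge, a along
    c,s=np.cos(ang),np.sin(ang)
    if w=='f': return [.038+d*c,a,.006+d*s]
    if w=='l': return [a,.086+d*c,.006+d*s]
    if w=='r': return [a,-.086-d*c,.006+d*s]
T=[('p',(.038,.086),230,211),('p',(.038,-.086),554,239),('f',(.06,.086),238,96),('f',(.06,-.086),567,128),('f',(.091,.016),377,54),('f',(.091,-.016),442,59),
('l',(.06,.038),121,189),('l',(.06,-.038),107,333),('l',(.091,.016),65,219),('l',(.091,-.016),58,286),
('r',(.06,.038),667,243),('r',(.06,-.038),661,388),('r',(.091,.016),721,286),('r',(.091,-.016),720,349)]
S=[('p',(.038,-.086),197,228),('p',(.038,.086),308,420),('f',(.06,-.086),97,235),('f',(.06,.086),203,432),('f',(.091,-.016),87,316),('f',(.091,.016),105,353),
('r',(.06,.038),160,152),('r',(.06,-.038),285,112),('r',(.091,.016),178,100),('r',(.091,-.016),240,90),
('l',(.06,.038),348,468),('l',(.06,-.038),485,410),('l',(.091,.016),412,477),('l',(.091,-.016),467,455)]
def res(v,full=False):
    x,y,th,f,l,r_=v;A=dict(f=f,l=l,r=r_);o=[]
    for n,L,off,k in(("top",T,(320,130),6),("scene",S,(220,150),7)):
        X=[]
        for w,q,_,_ in L: X.append([q[0],q[1],.006] if w=='p' else wp(w,q[0],q[1],A[w]))
        X=np.array(X);c,s=np.cos(th),np.sin(th)
        W=np.c_[x+c*X[:,0]-s*X[:,1],y+s*X[:,0]+c*X[:,1],X[:,2]]
        uv=np.array([[(a+.5)/k-.5+off[0],(b+.5)/k-.5+off[1]] for _,_,a,b in L])
        o.append(proj(P[n],W)-uv)
    return np.concatenate(o).ravel()
g=onz(P["top"],(385,180),0)
s=least_squares(res,[g[0],g[1],0,.1,.1,.1],loss='soft_l1')
print("tray",np.round(s.x,4));print(np.round(res(s.x).reshape(-1,2),1).tolist())
RT=[((.06,.09,.117),92,361),((.06,-.09,.117),389,380),((.22,-.09,.117),412,130)]
RS=[((.06,-.09,.117),440,126),((.06,.09,.117),578,338),((.22,-.09,.117),205,222),((.22,.09,.117),330,445)]
def rr(v):
    x,y,th=v;o=[];c,s=np.cos(th),np.sin(th)
    for n,L,off in(("top",RT,(180,70)),("scene",RS,(210,220))):
        X=np.array([q for q,_,_ in L]);W=np.c_[x+c*X[:,0]-s*X[:,1],y+s*X[:,0]+c*X[:,1],X[:,2]]
        uv=np.array([[(a+.5)/5-.5+off[0],(b+.5)/5-.5+off[1]] for _,a,b in L]);o.append(proj(P[n],W)-uv)
    return np.concatenate(o).ravel()
g=onz(P["top"],(234,140),0)
s2=least_squares(rr,[g[0],g[1],0],loss='soft_l1');print("riser",np.round(s2.x,4),np.round(rr(s2.x).reshape(-1,2),1).tolist())
x,y,th=s2.x;
for q in((236,166),(230,166),(242,167)): 
    w=onz(P["top"],q,.055);c,sn=np.cos(th),np.sin(th);d=w[:2]-[x,y];print(q,np.round(w,3),np.round([c*d[0]+sn*d[1],-sn*d[0]+c*d[1]],3))
print("small rack",onz(P["top"],(293,139),.03))
E
python3 fit.py
```

```text
tray [ 0.5106 -0.237  -0.13    0.3044  0.2862  0.2578]
[[-0.1, -0.1], [-0.4, 0.5], [0.5, 0.3], [-0.4, 0.2], [0.3, -0.3], [-0.5, -0.2], [0.3, 0.4], [0.5, -0.3], [-0.3, 0.4], [-0.1, -0.9], [-0.1, 0.4], [-0.3, -0.4], [0.6, 0.3], [0.3, -0.3], [0.3, 0.4], [0.4, -0.1], [0.2, 0.3], [0.4, -0.4], [-0.1, 0.1], [0.1, -0.0], [0.2, 0.0], [-0.1, 0.3], [-0.0, 0.2], [-1.5, -0.6], [0.1, -0.4], [-0.2, 1.2], [-0.4, -0.2], [-0.0, 0.1]]
riser [ 0.5459  0.245  -0.0991] [[-0.0, 0.0], [0.1, -0.1], [0.6, 0.1], [0.4, 0.2], [0.8, -0.7], [-0.3, 0.3], [-0.5, 0.7]]
(236, 166) [0.553 0.224 0.055] [ 0.009 -0.02 ]
(230, 166) [0.554 0.243 0.055] [ 0.008 -0.002]
(242, 167) [0.549 0.205 0.055] [ 0.007 -0.039]
small rack [0.64345719 0.04727746 0.03      ]
```

```bash
cat >> h.py <<'E'
TR=(.5106,-.237,-.13)
def tw(p,TR=TR):
    x,y,th=TR;c,s=np.cos(th),np.sin(th);return np.array([x+c*p[0]-s*p[1],y+s*p[0]+c*p[1],p[2]])
def tab(w,a):
    o=.076*np.cos(a)+.0025*np.sin(a);z=.006+.076*np.sin(a)-.0025*np.cos(a)
    return tw({'l':[0,.086+o,z],'r':[0,-.086-o,z],'f':[.038+o,0,z]}[w])
TX=np.array([np.cos(-.13),np.sin(-.13)]);TY=np.array([-TX[1],TX[0]])
E
python3 - <<'E'
from h import *
t=tab('l',.286);print(t,go(t+[0,0,.10],TX))
E
```

```text
[ 0.53129197 -0.0787287   0.02504244] [np.float64(-0.5127), np.float64(-0.4649), np.float64(0.1137), (np.float64(71.7), np.float64(71.7))]
```

```bash
python3 -m creep '[[0,-0.05,-0.045,-0.01,7],[0,-0.1,-0.09,-0.02,14],[0,-0.15,-0.135,-0.02,21],[0,-0.2,-0.18,-0.02,28],[0,-0.25,-0.225,-0.02,35],[0,-0.3,-0.27,-0.02,42],[0,-0.35,-0.315,-0.02,49],[0,-0.4,-0.36,-0.02,56],[0,-0.45,-0.41,-0.02,64],[0,-0.513,-0.465,0,71.7]]' 20; python3 -c "
from h import *
t=tab('l',.286);print(go(t+[0,0,.10],TX),telemetry.get_state()['q'])"
```

```text
clock: 2.45
tool_pos: [0.5066, -0.0163, 0.25]
eef_rot: [0.753, 0.658, 0.001, 0.001]
contact_force: [0.1, 1.2, -0.2]
opening: 1.0
[np.float64(-0.0586), np.float64(0.0325), np.float64(0.125), (np.float64(-0.3), np.float64(-0.3))] [-0.13034994  0.52006641  0.11184248  1.91510131 -0.08596857  0.70841372
 -0.10256588]
```

```bash
python3 -m creep '[[0,-0.03,0.016,0,0],[0,-0.0586,0.0325,0.05,0],[0,-0.0586,0.0325,0.1,0],[0,-0.0586,0.0325,0.125,0],[0,-0.0586,0.0325,0.125,0]]' 20; python3 - <<'E'
from h import *
s=telemetry.get_state();p=imaging.snapshot("wrist");cv2.imwrite("pics/w1.png",p["image"]);p=wristcam(p,s)
t=tab('l',.286);print(go(t+[0,0,-.007],TX,s)); print(proj(p,[t]),imaging.place_of(p,"left_tab"))
E
```

```text
clock: 3.08
tool_pos: [0.5289, -0.0767, 0.1228]
eef_rot: [0.752, 0.66, -0.001, -0.001]
contact_force: [-0.1, 0.0, 1.1]
opening: 0.999
[np.float64(-0.0018), np.float64(0.0031), np.float64(0.1047), (np.float64(-0.0), np.float64(-0.0))]
[[326.75334698 195.50738846]] [{'location': [205.7, 325.8], 'score': 0.83}]
```

View pics/w1.png

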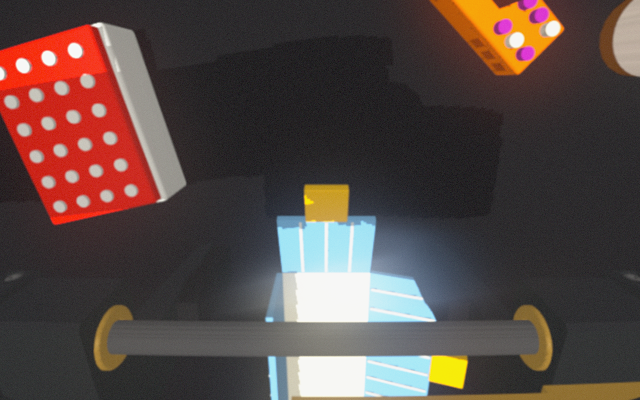

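```bash
python3 -m creep '[[0,-0.004,0.003,0.05,0],[0,-0.004,0.003,0.1,0],[0,-0.004,0.003,0.106,0],[0,-0.004,0.003,0.106,0],[200,-0.004,0.003,0.106,0],[200,-0.004,0.003,0.106,0],[200,-0.004,0.003,0.106,0],[200,-0.004,0.003,0.106,0]]' 20;  python3 -c "
from h import *
s=telemetry.get_state();R=Ro.from_quat(s['eef_rot']).as_matrix()
print(s['tool_pos'])
for a in [.286,.5,.75,1.,1.25,1.45,1.55,1.571]: print(a,np.round(R.T@(tab('l',a)+[0,0,-.007]-s['tool_pos']),4))
p=imaging.snapshot('wrist');cv2.imwrite('pics/w2.png',p['image'])"
```

```text
clock: 4.18
tool_pos: [0.5326, -0.0812, 0.0186]
eef_rot: [0.752, 0.66, 0.0, 0.0]
contact_force: [1.0, 0.9, -0.6]
opening: 0.57
[ 0.53260162 -0.08121212  0.01860629]
0.286 [ 0.0023 -0.0016  0.0006]
0.5 [-0.0034 -0.0016 -0.0146]
0.75 [-0.014  -0.0016 -0.0304]
1.0 [-0.0282 -0.0016 -0.043 ]
1.25 [-0.045  -0.0016 -0.0517]
1.45 [-0.0597 -0.0016 -0.0555]
1.55 [-0.0672 -0.0016 -0.0563]
1.571 [-0.0688 -0.0016 -0.0564]
```

View pics/w2.png

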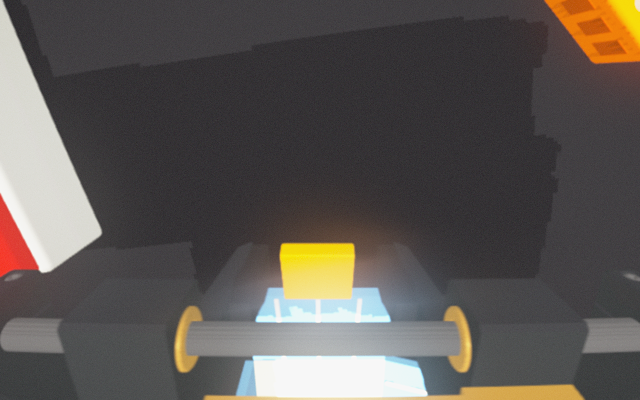

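```bash
python3 -m creep '[[230,0,0,0,0],[230,0,0,0,0],[230,0,0,0,0],[230,0,0,0,0],[230,0,0,0,0]]' 20;  python3 -c "
from h import *
p=imaging.snapshot('wrist');cv2.imwrite('pics/w3.png',p['image'])"
```

```text
clock: 4.85
tool_pos: [0.5305, -0.0808, 0.0179]
eef_rot: [0.752, 0.66, -0.001, -0.002]
contact_force: [-5.5, 1.7, 2.0]
opening: 0.359
```

View pics/w3.png

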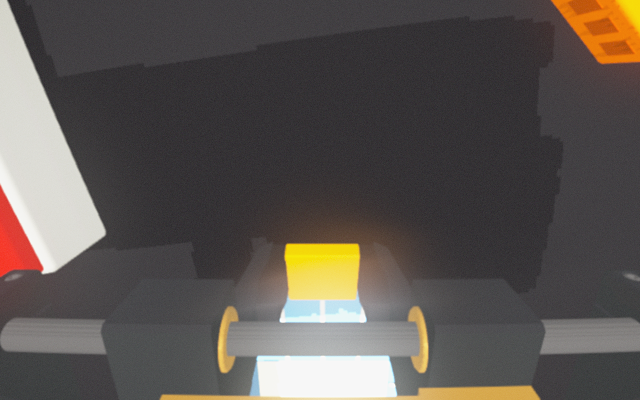

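```bash
python3 -m creep '[[230,0,-0.002,-0.007,0],[230,-0.003,-0.002,-0.014,0],[230,-0.008,-0.002,-0.023,0],[230,-0.014,-0.002,-0.031,0],[230,-0.021,-0.002,-0.037,0],[230,-0.028,-0.002,-0.043,0],[230,-0.036,-0.002,-0.048,0],[230,-0.045,-0.002,-0.052,0]]' 30;  python3 -c "
from h import *
p=imaging.snapshot('wrist');cv2.imwrite('pics/w4.png',p['image'])"
```

```text
clock: 5.9
tool_pos: [0.5248, -0.1245, 0.0708]
eef_rot: [0.751, 0.66, 0.001, -0.001]
contact_force: [-1.8, 3.3, -3.9]
opening: 0.357
```

View pics/w4.png

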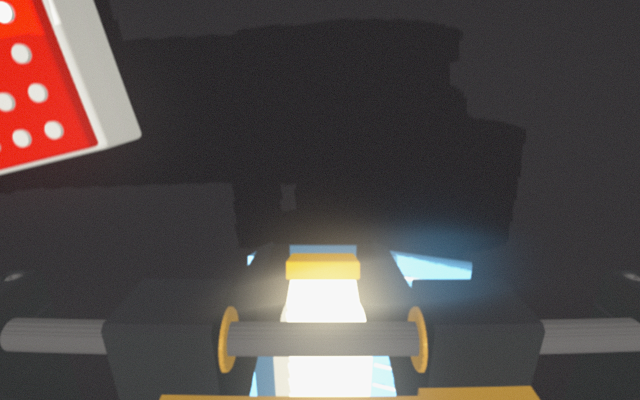

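```bash
python3 -m creep '[[230,-0.008,0,-0.002,0],[230,-0.016,0,-0.004,0],[230,-0.023,0,-0.005,0],[230,-0.027,0,-0.005,0],[230,-0.029,0,-0.005,0],[230,-0.029,0,-0.005,0]]' 30;  python3 -c "
from h import *
p=imaging.snapshot('wrist');cv2.imwrite('pics/w5.png',p['image'])
p=imaging.snapshot('scene');crop(p,'s5',220,150,310,230,7)"
```

```text
clock: 6.7
tool_pos: [0.5211, -0.1536, 0.0763]
eef_rot: [0.751, 0.66, 0.001, -0.0]
contact_force: [-3.1, 4.3, 4.5]
opening: 0.359
```

View pics/w5.png

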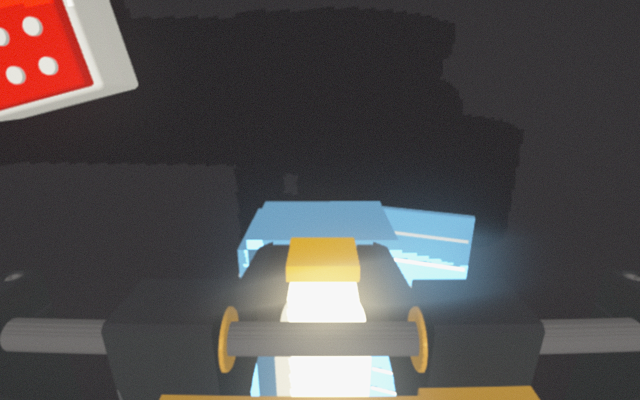

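View pics/s5.png

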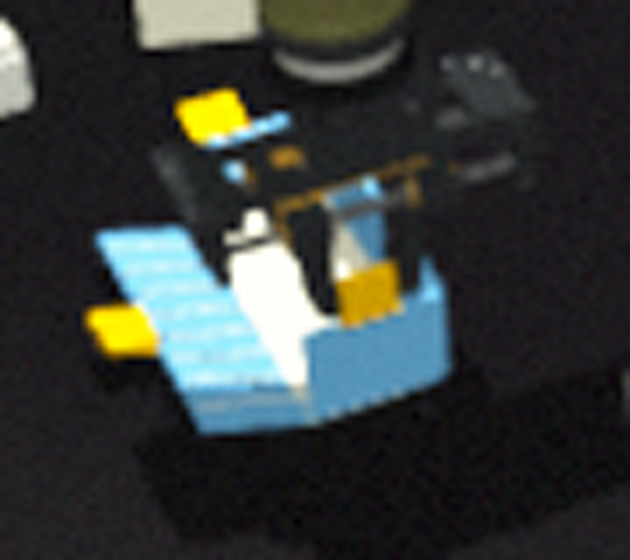

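```bash
python3 -m creep '[[230,-0.003,0,0,0],[230,-0.006,0,0,0],[230,-0.006,0,0,0]]' 30
```

```text
clock: 7.18
tool_pos: [0.5209, -0.1547, 0.0762]
eef_rot: [0.75, 0.661, 0.003, -0.002]
contact_force: [-2.9, 12.4, 7.3]
opening: 0.354
```

```bash
python3 -m creep '[[100,0.005,0,0,0],[100,0.005,0,0,0],[60,0.005,0,0,0],[60,0.005,0,0,0],[60,0.005,0,-0.05,0],[60,0.005,0,-0.1,0]]' 30;python3 - <<'E'
from h import *
s=telemetry.get_state();print(s['q'],s['opening'])
t=tab('f',.304);print(t,go(t+[0,0,.12],TY,s))
E
```

```text
clock: 7.92
tool_pos: [0.5203, -0.1556, 0.176]
eef_rot: [0.752, 0.659, -0.001, -0.0]
contact_force: [-0.1, 0.5, -0.1]
opening: 0.768
[ 0.17430405  0.67134571  0.05170494  1.88356449 -0.05739658  0.5894297
  0.13171437] 0.7681657301627469
[ 0.62092465 -0.25142355  0.02636441] [np.float64(-0.0818), np.float64(0.1123), np.float64(0.0295), (np.float64(-90.0), np.float64(90.0))]
```

```bash
python3 -m creep '[[60,-0.01,0.01,-0.02,-9],[60,-0.02,0.025,-0.02,-18],[60,-0.03,0.04,-0.02,-27],[60,-0.04,0.05,-0.02,-36],[60,-0.05,0.065,-0.01,-45],[60,-0.06,0.08,0,-55],[60,-0.07,0.1,0.01,-65],[60,-0.0818,0.1123,0.02,-75],[60,-0.0818,0.1123,0.029,-85],[60,-0.0818,0.1123,0.029,-90]]';python3 - <<'E'
from h import *
s=telemetry.get_state();print(s['q'])
t=tab('f',.304);print(t,go(t+[0,0,-.007],TY,s))
p=imaging.snapshot("wrist");cv2.imwrite("pics/w6.png",p["image"]);p=wristcam(p,s)
print(proj(p,[t]),imaging.place_of(p,"far_tab"))
E
```

```text
clock: 9.18
tool_pos: [0.6205, -0.2518, 0.1449]
eef_rot: [0.064, 0.998, 0.0, -0.001]
contact_force: [0.1, 0.3, -0.2]
opening: 0.764
[ 0.51765314  0.88014287 -0.39540774  1.49044188  0.40467161  0.8547903
  1.42585953]
[ 0.62092465 -0.25142355  0.02636441] [np.float64(-0.0006), np.float64(0.0004), np.float64(0.1255), (np.float64(0.1), np.float64(0.1))]
[[325.64162411 188.56986557]] [{'location': [191.1, 323.2], 'score': 0.73}]
```

View pics/w6.png

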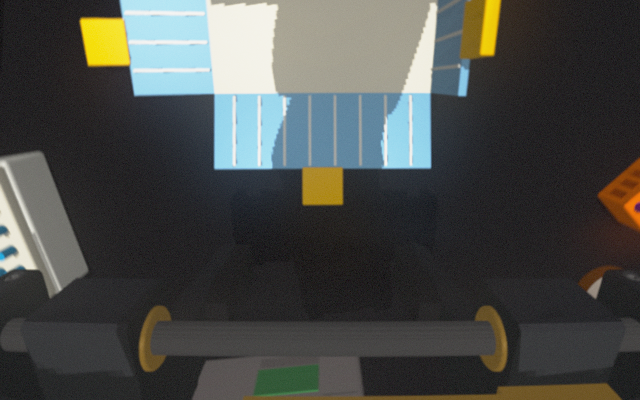

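```bash
python3 -m creep '[[60,0,0,0.05,0],[60,0,0,0.1,0],[60,0,0,0.126,0],[60,0,0,0.126,0],[240,0,0,0.126,0],[240,0,0,0.126,0],[240,0,0,0.126,0],[240,0,0,0.126,0],[240,0,0,0.126,0],[240,0,0,0.126,0]]' 20;python3 - <<'E'
from h import *
s=telemetry.get_state();R=Ro.from_quat(s['eef_rot']).as_matrix()
for a in [.304,.5,.75,1.,1.25,1.45,1.571]: print(a,np.round(R.T@(tab('f',a)+[0,0,-.007]-s['tool_pos']),4))
p=imaging.snapshot("wrist");cv2.imwrite("pics/w7.png",p["image"]);p=wristcam(p,s)
E
```

```text
clock: 10.52
tool_pos: [0.6219, -0.2523, 0.0207]
eef_rot: [0.065, 0.998, -0.001, 0.001]
contact_force: [1.6, -3.7, 2.6]
opening: 0.356
0.304 [0.0011 0.0007 0.0013]
0.5 [ 0.0065  0.0007 -0.0125]
0.75 [ 0.017   0.0006 -0.0283]
1.0 [ 0.0311  0.0006 -0.0409]
1.25 [ 0.048   0.0006 -0.0497]
1.45 [ 0.0626  0.0006 -0.0535]
1.571 [ 0.0718  0.0005 -0.0544]
```

View pics/w7.png

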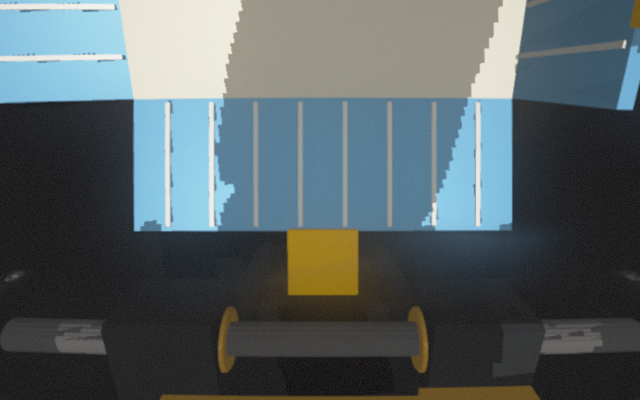

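The jaws hold the far tab at (322,262), with the opening at 0.356. Now I'll swing the far wall.

```bash
python3 -m creep '[[240,0.003,-0.001,-0.007,0],[240,0.007,-0.001,-0.014,0],[240,0.012,-0.001,-0.022,0],[240,0.018,-0.001,-0.03,0],[240,0.025,-0.001,-0.037,0],[240,0.033,-0.001,-0.042,0],[240,0.041,-0.001,-0.047,0],[240,0.05,-0.001,-0.051,0],[240,0.058,-0.001,-0.053,0],[240,0.066,-0.001,-0.055,0]]' 30; python3 -m creep '[[240,0.005,0,-0.001,0],[240,0.009,0,-0.001,0],[240,0.012,0,-0.001,0],[240,0.012,0,-0.001,0]]' 30
```

```text
clock: 11.82
tool_pos: [0.5559, -0.2437, 0.0759]
eef_rot: [0.065, 0.998, -0.0, 0.001]
contact_force: [2.3, -3.8, -1.4]
opening: 0.361
clock: 12.32
tool_pos: [0.5441, -0.2421, 0.0769]
eef_rot: [0.065, 0.998, -0.0, 0.0]
contact_force: [0.7, -4.4, 4.3]
opening: 0.356
```

```bash
python3 -m creep '[[240,0.003,0,0,0],[240,0.006,0,0,0],[240,0.006,0,0,0]]' 30;python3 - <<'E'
from h import *
p=imaging.snapshot("wrist");cv2.imwrite("pics/w8.png",p["image"])
p=imaging.snapshot('scene');crop(p,'s8',220,150,310,230,7)
E
```

```text
clock: 12.7
tool_pos: [0.5434, -0.242, 0.077]
eef_rot: [0.065, 0.998, -0.0, 0.006]
contact_force: [12.0, -7.0, -5.4]
opening: 0.357
```

View pics/w8.png

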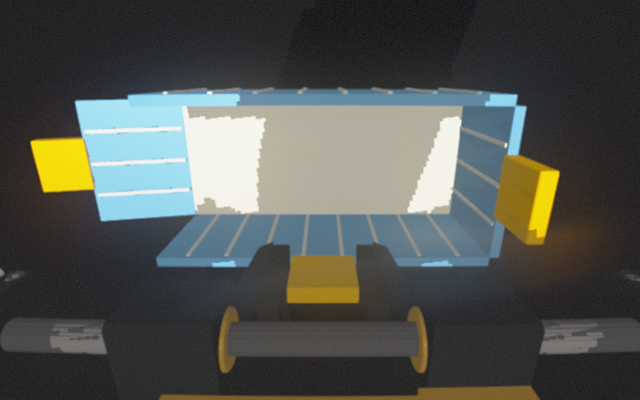

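View pics/s8.png

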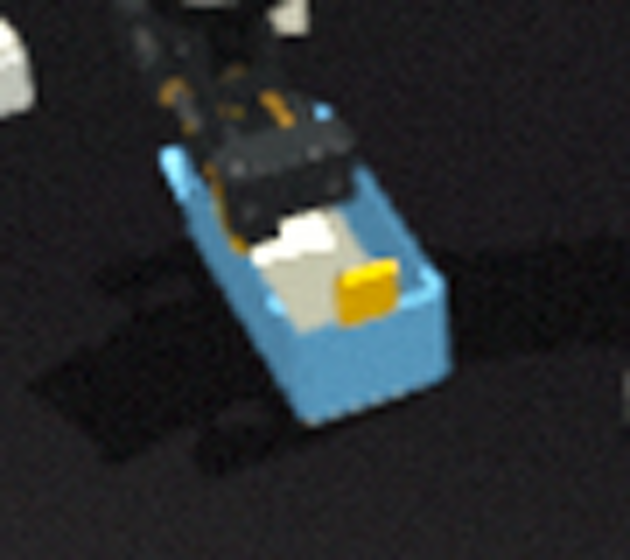

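```bash
python3 -m creep '[[100,-0.005,0,0,0],[100,-0.005,0,0,0],[60,-0.005,0,0,0],[60,-0.005,0,0,0],[60,-0.005,0,-0.05,0],[60,-0.005,0,-0.1,0]]' 30;python3 - <<'E'
from h import *
s=telemetry.get_state();print(s['q'],s['opening'])
t=tab('r',.258);print(t,go(t+[0,0,.12],TX,s))
E
```

```text
clock: 13.55
tool_pos: [0.5421, -0.2413, 0.1769]
eef_rot: [0.065, 0.998, 0.0, -0.001]
contact_force: [1.3, -0.7, -0.2]
opening: 0.766
[ 0.57614346  0.74907202 -0.41258128  1.71525824  0.40450677  0.76517884
  1.40655368] 0.7656925540252428
[ 0.48984267 -0.39577131  0.02297394] [np.float64(0.0317), np.float64(-0.16), np.float64(0.0339), (np.float64(90.0), np.float64(90.0))]
```

```bash
python3 -m creep '[[60,0.003,-0.02,-0.02,9],[60,0.006,-0.04,-0.02,18],[60,0.01,-0.06,-0.02,27],[60,0.013,-0.08,-0.02,36],[60,0.016,-0.1,-0.01,45],[60,0.02,-0.12,0,55],[60,0.025,-0.14,0.01,65],[60,0.03,-0.16,0.02,75],[60,0.0317,-0.16,0.034,85],[60,0.0317,-0.16,0.034,90]]';python3 - <<'E'
from h import *
s=telemetry.get_state();print(s['q'])
t=tab('r',.258);print(t,go(t+[0,0,-.007],TX,s))
p=imaging.snapshot("wrist");cv2.imwrite("pics/w9.png",p["image"]);p=wristcam(p,s)
print(proj(p,[t]),imaging.place_of(p,"right_tab"))
E
```

```text
clock: 14.8
tool_pos: [0.4894, -0.3955, 0.1409]
eef_rot: [0.753, 0.658, -0.0, -0.002]
contact_force: [-0.0, -0.4, 0.9]
opening: 0.763
[ 0.60266591  0.8148886   0.00705464  1.63959413 -0.00826765  0.69073713
  0.47939935]
[ 0.48984267 -0.39577131  0.02297394] [np.float64(-0.0004), np.float64(0.0009), np.float64(0.1249), (np.float64(-0.3), np.float64(-0.3))]
[[323.72389097 185.9209645 ]] [{'location': [185.3, 320.3], 'score': 0.7}]
```

View pics/w9.png

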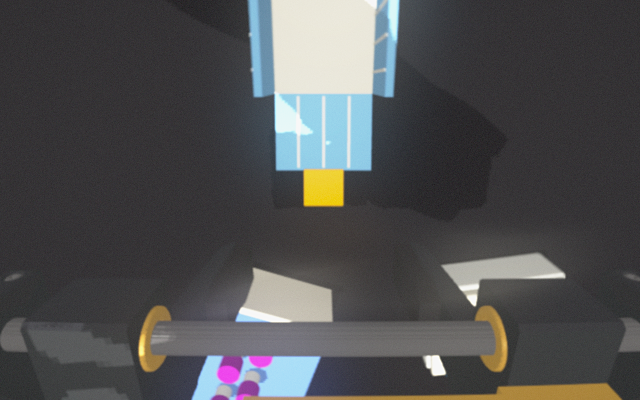

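```bash
python3 - <<'E'
from h import *
p=imaging.snapshot("top");crop(p,"t9",400,120,560,260,5)
for uv in((475,183),(540,210),(458,207),(528,238),(464,203),(485,160),(459,126),(489,123)): print(uv,onz(p,uv,.08),onz(p,uv,0.06))
w=imaging.snapshot("wrist");print(np.round(w["hand_eye"],3),w["camera_matrix"][0])
E
```

```text
(475, 183) [ 0.47137514 -0.50259432  0.08      ] [ 0.47602805 -0.50941845  0.06      ]
(540, 210) [ 0.38226706 -0.69461178  0.08      ] [ 0.38565657 -0.70415843  0.06      ]
(458, 207) [ 0.39920546 -0.44393099  0.08      ] [ 0.40283513 -0.44992336  0.06      ]
(528, 238) [ 0.29894925 -0.64759356  0.08      ] [ 0.30115743 -0.65647356  0.06      ]
(464, 203) [ 0.41082403 -0.46320555  0.08      ] [ 0.41461843 -0.46947121  0.06      ]
(485, 160) [ 0.54275818 -0.54084233  0.08      ] [ 0.5484232  -0.54820876  0.06      ]
(459, 126) [ 0.65436168 -0.47042182  0.08      ] [ 0.66160907 -0.47678979  0.06      ]
(489, 123) [ 0.66215151 -0.56631537  0.08      ] [ 0.66950934 -0.57404297  0.06      ]
[[ 0.001 -0.949 -0.316  0.08 ]
 [ 1.     0.001  0.    -0.   ]
 [ 0.    -0.316  0.949 -0.147]
 [ 0.     0.     0.     1.   ]] [344.83262579   0.         322.64361399]
```

View pics/t9.png

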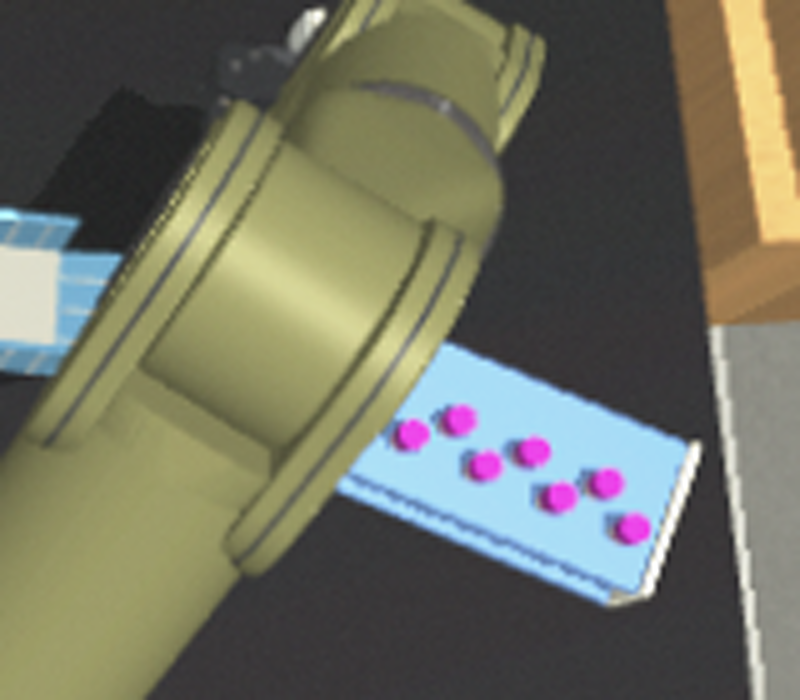

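```bash
python3 -m creep '[[60,0,0.001,0.05,0],[60,0,0.001,0.1,0],[60,0,0.001,0.124,0],[60,0,0.001,0.124,0],[240,0,0.001,0.124,0],[240,0,0.001,0.124,0],[240,0,0.001,0.124,0],[240,0,0.001,0.124,0],[240,0,0.001,0.124,0],[240,0,0.001,0.124,0]]' 20;python3 - <<'E'
from h import *
s=telemetry.get_state();R=Ro.from_quat(s['eef_rot']).as_matrix()
for a in [.258,.5,1.,1.571]: print(a,np.round(R.T@(tab('r',a)+[0,0,-.007]-s['tool_pos']),4))
E
```

```text
clock: 16.25
tool_pos: [0.4895, -0.3967, 0.018]
eef_rot: [0.752, 0.659, -0.001, -0.001]
contact_force: [-5.9, -0.5, 1.6]
opening: 0.357
0.258 [0.0009 0.0003 0.002 ]
0.5 [ 0.0072  0.0002 -0.0152]
1.0 [ 0.0319  0.     -0.0436]
1.571 [ 0.0726 -0.0001 -0.057 ]
```

```bash
python3 -m creep '[[240,0.003,-0.002,-0.007,0],[240,0.007,-0.002,-0.014,0],[240,0.012,-0.002,-0.022,0],[240,0.018,-0.002,-0.03,0],[240,0.025,-0.002,-0.038,0],[240,0.033,-0.002,-0.044,0],[240,0.041,-0.002,-0.049,0],[240,0.05,-0.002,-0.053,0],[240,0.058,-0.002,-0.055,0],[240,0.066,-0.002,-0.057,0]]' 30; python3 -m creep '[[240,0.005,0,-0.001,0],[240,0.009,0,-0.001,0],[240,0.012,0,-0.001,0],[240,0.012,0,-0.001,0]]' 30
```

```text
clock: 17.5
tool_pos: [0.4976, -0.3358, 0.0787]
eef_rot: [0.753, 0.658, -0.002, 0.004]
contact_force: [-7.7, -5.5, 15.4]
opening: 0.335
clock: 18.0
tool_pos: [0.5016, -0.3173, 0.0769]
eef_rot: [0.751, 0.66, 0.001, 0.0]
contact_force: [0.3, 0.7, -0.4]
opening: 0.069
```

```bash
python3 - <<'E'
from h import *
p=imaging.snapshot("wrist");cv2.imwrite("pics/w10.png",p["image"])
p=imaging.snapshot('scene');crop(p,'s10',210,140,310,230,7)
E
```

```text
(no output)
```

View pics/w10.png

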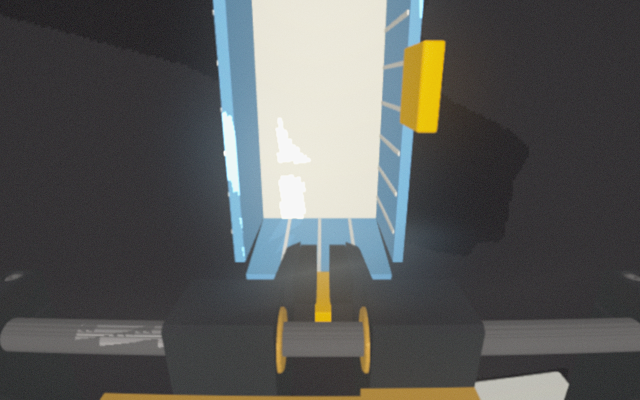

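View pics/s10.png

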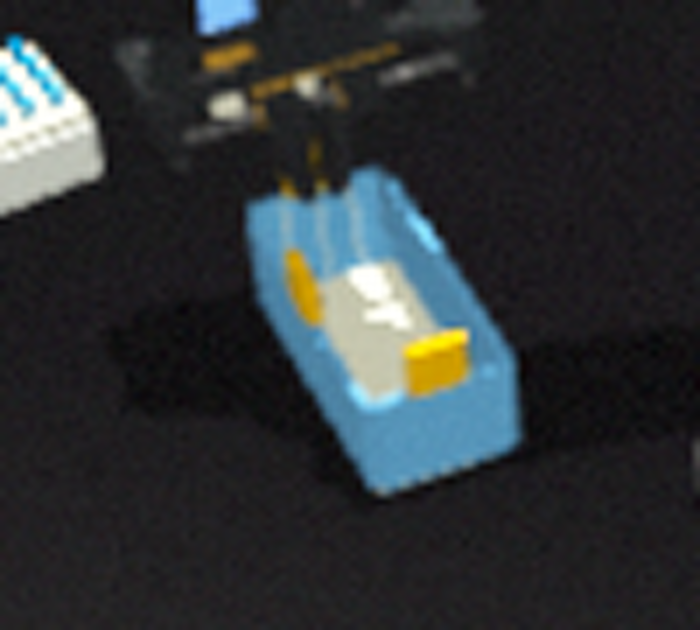

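```bash
python3 -m creep '[[255,0.004,0,-0.02,0],[255,0.004,0,-0.06,0],[255,-0.03,0,-0.06,0],[255,-0.075,0,-0.06,0],[255,-0.075,0,-0.06,0]]' 30; python3 - <<'E'
from h import *
s=telemetry.get_state()
p=imaging.snapshot("wrist");cv2.imwrite("pics/w11.png",p["image"]);p=wristcam(p,s)
for a in (1.1,1.2,1.3,1.4,1.5): print(a,proj(p,[tab('r',a)]))
print(imaging.place_of(p,"right_tab"))
E
```

```text
clock: 18.73
tool_pos: [0.4885, -0.3981, 0.1377]
eef_rot: [0.754, 0.657, -0.001, 0.002]
contact_force: [-0.9, -0.1, -0.2]
opening: 0.007
1.1 [[323.7321258  148.05818273]]
1.2 [[323.70413974 137.9277831 ]]
1.3 [[323.66738755 126.60918519]]
1.4 [[323.6219509  114.24116767]]
1.5 [[323.56820119 101.01212282]]
[{'location': [113.7, 323.5], 'score': 0.6}, {'location': [291.0, 477.9], 'score': 0.16}]
```

View pics/w11.png

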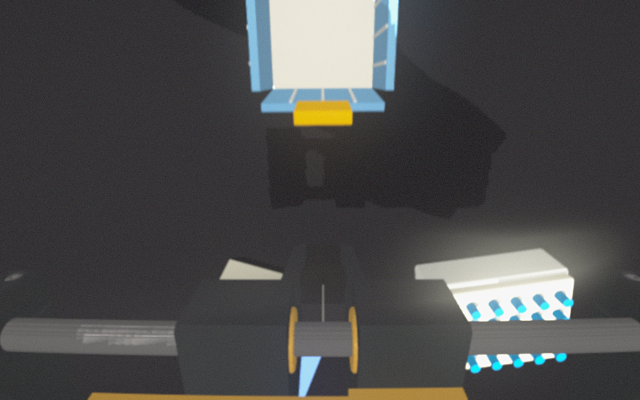

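```bash
python3 -m creep '[[255,0,0,0.03,0],[255,0,0,0.062,0],[255,0.02,0,0.062,0],[255,0.035,0,0.062,0],[255,0.045,0,0.062,0],[255,0.052,0,0.062,0],[255,0.056,0,0.062,0],[255,0.06,0,0.062,0],[255,0.06,0,0.062,0]]' 30; python3 - <<'E'
from h import *
s=telemetry.get_state()
p=imaging.snapshot("wrist");cv2.imwrite("pics/w12.png",p["image"])
E
```

```text
clock: 19.95
tool_pos: [0.498, -0.3398, 0.0755]
eef_rot: [0.753, 0.658, -0.002, 0.004]
contact_force: [-0.4, -9.9, 1.4]
opening: 0.003
```

View pics/w12.png

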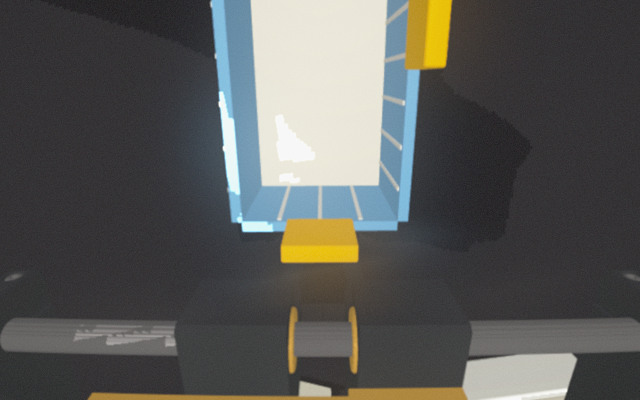

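```bash
python3 -m creep '[[255,-0.015,0,0,0],[255,-0.03,0,-0.03,0],[0,-0.03,0,-0.09,0],[0,-0.03,0,-0.15,0],[0,0.02,0,-0.17,0],[0,0.08,0,-0.17,0],[0,0.14,0,-0.17,0],[0,0.2,0,-0.17,0],[0,0.26,0,-0.17,0],[0,0.32,0,-0.17,0]]' 30; python3 - <<'E'
from h import *
s=telemetry.get_state();print(s['q'])
p=imaging.snapshot('scene');crop(p,'s13',210,140,310,230,7)
p=imaging.snapshot('top');crop(p,'t13',320,120,450,210,6)
E
```

```text
clock: 21.25
tool_pos: [0.5392, -0.0145, 0.2442]
eef_rot: [0.752, 0.659, -0.0, -0.001]
contact_force: [1.0, 0.1, 0.2]
opening: 0.894
[-0.10015493  0.56818487  0.06783033  1.825922   -0.05459279  0.75016943
 -0.13368562]
```

View pics/s13.png

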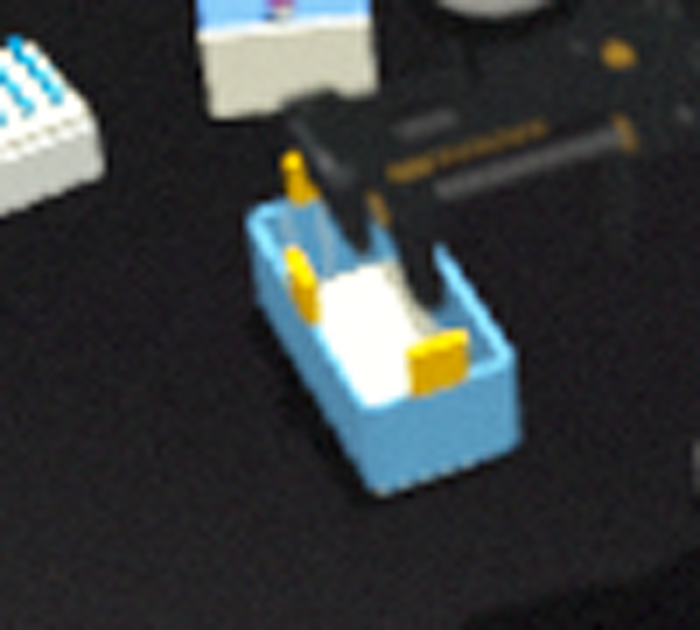

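View pics/t13.png

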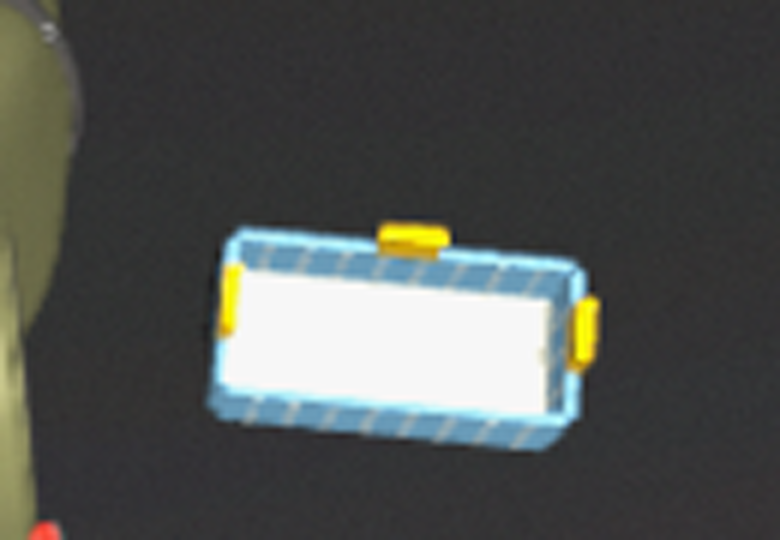

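```bash
python3 - <<'E'
from h import *
p=imaging.snapshot('top');q=imaging.snapshot('scene')
def pt(w,a,d,n,al=0):
    o=d*np.cos(a)-n*np.sin(a);z=.006+d*np.sin(a)+n*np.cos(a)
    return tw({'l':[al,.086+o,z],'r':[al,-.086-o,z],'f':[.038+o,al,z]}[w])
im=cv2.resize(p["image"][120:210,320:450],None,fx=6,fy=6,interpolation=cv2.INTER_CUBIC)
im2=cv2.resize(q["image"][140:230,210:310],None,fx=7,fy=7,interpolation=cv2.INTER_CUBIC)
for a,c in((1.571,(0,0,255)),(1.42,(0,255,0))):
  for w in 'lrf':
    box=[pt(w,a,.091,.0015,-.016),pt(w,a,.091,.0015,.016),pt(w,a,.091,-.0065,.016),pt(w,a,.091,-.0065,-.016)]
    for P,I,off,k in((p,im,(320,120),6),(q,im2,(210,140),7)):
      uv=((proj(P,box)-off+.5)*k-.5).astype(int); cv2.polylines(I,[uv.reshape(-1,1,2)],True,c,1)
cv2.imwrite("pics/o1.png",im);cv2.imwrite("pics/o2.png",im2)
E
```

```text
(no output)
```

View pics/o1.png

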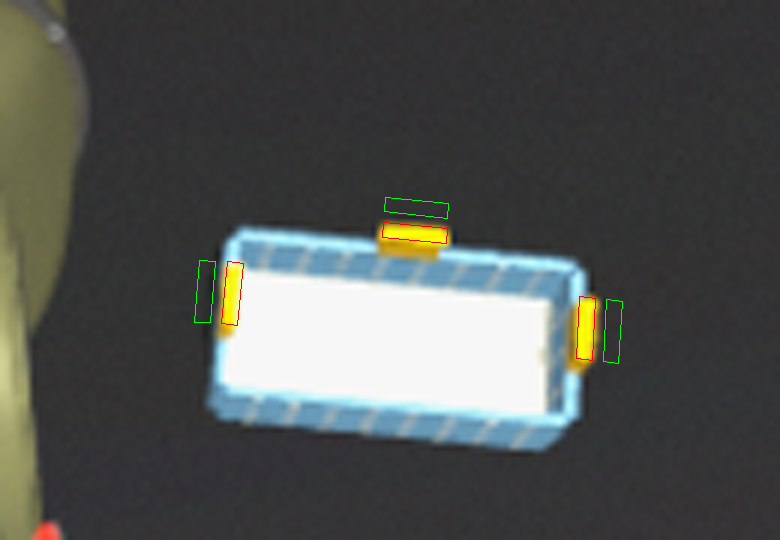

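View pics/o2.png

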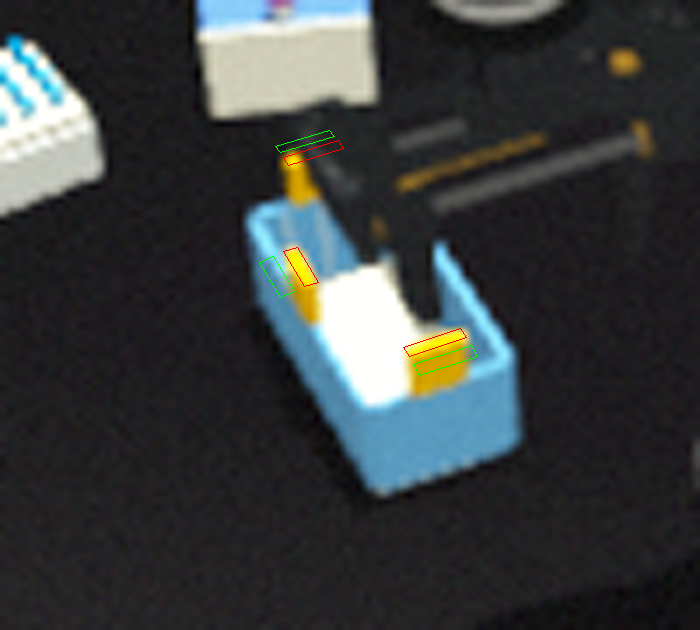

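```bash
cat >> h.py <<'E'
RI=(.5459,.245,-.0991)
RX=np.array([np.cos(RI[2]),np.sin(RI[2])]);RY=np.array([-RX[1],RX[0]])
E
python3 - <<'E'
from h import *
t=tw([-.03,-.01,.2],RI);print(t,go(t,RY))
E
```

```text
[0.51505781 0.2380172  0.2       ] [np.float64(0.2479), np.float64(-0.056), np.float64(0.0442), (np.float64(-91.6), np.float64(88.4))]
```

```bash
python3 -m creep '[[0,0.025,-0.006,0,-9],[0,0.05,-0.011,0,-18],[0,0.075,-0.017,0,-27],[0,0.1,-0.022,0,-36],[0,0.125,-0.028,0,-46],[0,0.15,-0.034,0,-56],[0,0.175,-0.039,0,-66],[0,0.2,-0.045,0.01,-76],[0,0.23,-0.052,0.03,-86],[0,0.248,-0.056,0.044,-91.6]]'; python3 -m creep '[[0,0,0,0,0],[0,0,0,0,0]]'; python3 - <<'E'
from h import *
s=telemetry.get_state();print(s['q'])
p=imaging.snapshot("wrist");cv2.imwrite("pics/w14.png",p["image"]);p=wristcam(p,s)
print(imaging.boxes_of(p,"rack_mid"),imaging.place_of(p,"rack_mid"),imaging.place_of(p,"rack_handle"))
np.savez("w14.npz",**{k:np.array(p[k]) for k in("camera_matrix","distortion","R","t")})
E
```

```text
clock: 22.7
tool_pos: [0.5166, 0.2355, 0.1994]
eef_rot: [0.051, 0.999, -0.0, -0.0]
contact_force: [-0.1, -0.5, -0.2]
opening: 1.001
clock: 22.95
tool_pos: [0.5172, 0.2342, 0.2006]
eef_rot: [0.054, 0.999, -0.001, 0.0]
contact_force: [0.1, -0.7, -0.4]
opening: 0.997
[-0.29860131  0.67750474 -0.35273167  1.77644172  0.32709937  0.74609416
  0.64128325]
[{'rect': [301.0, 193.0, 361.9, 296.1], 'score': 0.67}, {'rect': [141.0, 250.4, 188.2, 305.9], 'score': 0.57}] [{'location': [264.0, 328.8], 'score': 0.76}, {'location': [296.2, 170.8], 'score': 0.5}] [{'location': [293.0, 325.5], 'score': 0.96}]
```

View pics/w14.png

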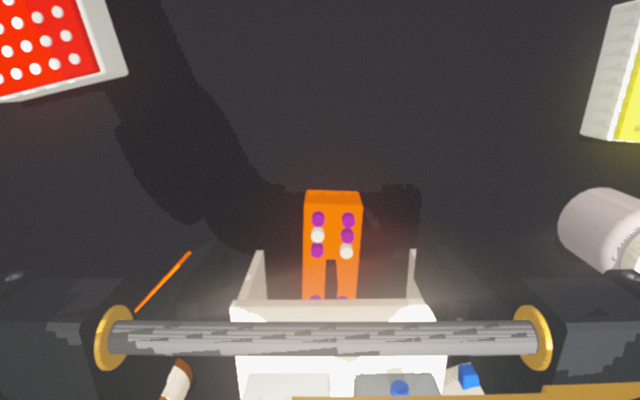

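```bash
python3 - <<'E'
import cv2
im=cv2.imread("pics/w14.png");cv2.imwrite("pics/w14c.png",cv2.resize(im[180:310,280:390],None,fx=6,fy=6,interpolation=cv2.INTER_CUBIC)[:600])
E
```

```text
(no output)
```

View pics/w14c.png

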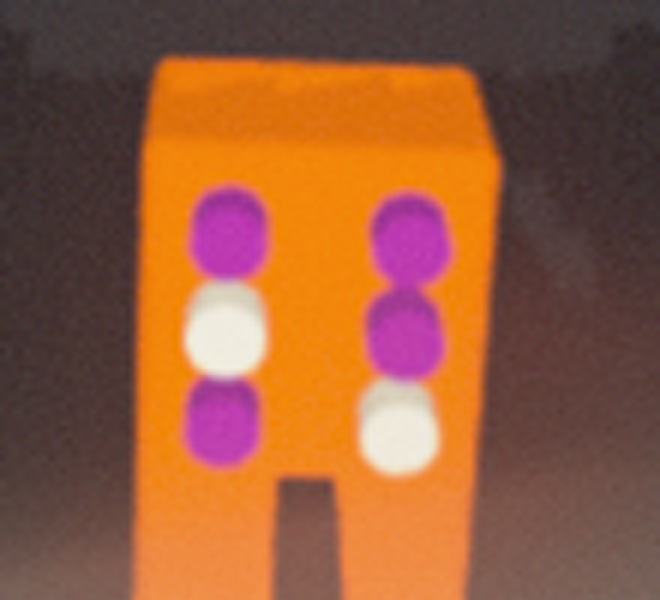

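```bash
python3 - <<'E'
from h import *
p=dict(np.load("w14.npz"))
f=lambda a,b,z:onz(p,((a+.5)/6-.5+280,(b+.5)/6-.5+180),z)
L=f(143,145,.045);R=f(500,155,.045);L2=f(134,590,.045);R2=f(467,590,.045);bl=f(158,58,0);br=f(472,66,0)
print(L,R,L2,R2,bl,br,np.linalg.norm(L-R))
d=(L2-L)+(R2-R);print("yaws",[np.arctan2(*(a[[1,0]])) for a in (L2-L,R2-R,d)], np.arctan2(*((L-R)[[0,1]]*[-1,1])))
fr=(L+R)/2;yaw=float(np.arctan2(*(L2-L+R2-R)[[1,0]]))
c,s=np.cos(RI[2]),np.sin(RI[2]);dd=fr[:2]-RI[:2];print("front mid in riser",c*dd[0]+s*dd[1],-s*dd[0]+c*dd[1])
E
```

```text
[0.54197813 0.21128526 0.045     ] [0.54947954 0.26634164 0.045     ] [0.62067149 0.19992297 0.045     ] [0.62655825 0.2555195  0.045     ] [0.54200264 0.21145864 0.        ] [0.54930477 0.26631643 0.        ] 0.05556505362782572
yaws [np.float64(-0.14339600405900652), np.float64(-0.13949186400870128), np.float64(-0.1414647106278364)] 3.006176971984854
front mid in riser 0.00044175971495219387 -0.006173130864239764
```

```bash
python3 - <<'E'
from h import *
u=np.array([.990,-.140]);g=np.array([.5457,.2388])+.013*u
print(go([*g,.010],[.14,.99]))
E
```

```text
[np.float64(-0.0411), np.float64(0.0057), np.float64(0.1909), (np.float64(2.0), np.float64(2.0))]
```

```bash
python3 -m creep '[[0,-0.02,0.003,0.03,2],[0,-0.041,0.006,0.06,2],[0,-0.041,0.006,0.1,2],[0,-0.041,0.006,0.13,2]]'; python3 - <<'E'
from h import *
u=np.array([.990,-.140]);g=np.array([.5457,.2388])+.013*u
print(go([*g,.010],[.14,.99]))
s=telemetry.get_state()
p=imaging.snapshot("wrist");cv2.imwrite("pics/w15.png",p["image"])
E
```

```text
clock: 23.65
tool_pos: [0.5579, 0.2378, 0.0691]
eef_rot: [0.069, 0.998, -0.0, -0.0]
contact_force: [0.1, 0.2, -0.3]
opening: 0.999
[np.float64(-0.0008), np.float64(-0.0006), np.float64(0.0591), (np.float64(0.1), np.float64(0.1))]
```

View pics/w15.png

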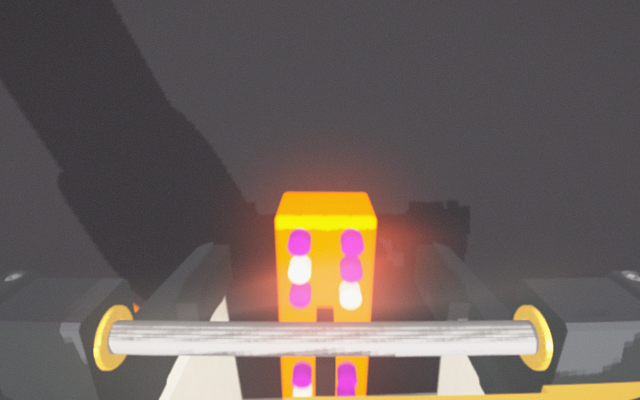

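The rack is centred between the open jaws, with its front edge at row 222. I'll go down and grip.

```bash
python3 -m creep '[[0,0,0,0.03,0],[0,0,0,0.058,0],[0,0,0,0.058,0],[120,0,0,0.058,0],[120,0,0,0.058,0],[120,0,0,0.058,0],[120,0,0,0.058,0],[120,0,0,0.058,0]]' 25; python3 -m creep '[[150,0.004,0,0,0],[150,0.012,0,0,0],[150,0.024,0,0,0],[150,0.036,0,0,0]]' 25
```

```text
clock: 24.7
tool_pos: [0.5581, 0.2388, 0.0131]
eef_rot: [0.069, 0.998, 0.0, 0.001]
contact_force: [-0.7, -0.2, 5.4]
opening: 0.633
clock: 25.2
tool_pos: [0.5232, 0.2439, 0.0131]
eef_rot: [0.069, 0.998, 0.001, 0.002]
contact_force: [3.9, -0.0, 5.3]
opening: 0.633
```

```bash
python3 -m creep '[[150,0.012,0,0,0],[150,0.025,0,0,0],[150,0.038,0,0,0],[150,0.051,0,0,0],[150,0.064,0,0,0],[150,0.076,0,0,0],[150,0.08,0,0,0],[150,0.08,0,0,0]]' 25; python3 - <<'E'
from h import *
s=telemetry.get_state();print(s['q'])
p=imaging.snapshot("wrist");cv2.imwrite("pics/w16.png",p["image"])
E
```

```text
clock: 26.2
tool_pos: [0.443, 0.2551, 0.013]
eef_rot: [0.068, 0.998, 0.001, 0.001]
contact_force: [1.3, 0.6, 9.0]
opening: 0.634
[-0.55623986  0.93741088 -0.09335162  2.04314193  0.43962834  0.17784273
  0.38870243]
```

View pics/w16.png

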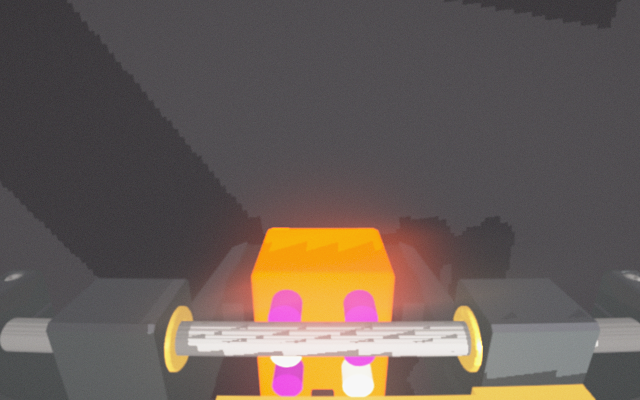

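```bash
python3 -m creep '[[40,0,0,0,0],[0,0,0,0,0],[0,0,0,0,0],[0,0,0,-0.05,0],[0,0,0,-0.1,0],[0,-0.02,0,-0.14,0],[0,-0.04,0,-0.16,0]]' 25; python3 -m creep '[[0,0,0,0,0]]';python3 - <<'E'
from h import *
s=telemetry.get_state();print(s['q'])
p=imaging.snapshot("wrist");cv2.imwrite("pics/w17.png",p["image"]);p=wristcam(p,s)
print(imaging.place_of(p,"rack_mid"),imaging.place_of(p,"rack_handle"))
np.savez("w17.npz",**{k:np.array(p[k]) for k in("camera_matrix","distortion","R","t")})
q=imaging.snapshot("top");crop(q,"t17",180,70,330,210,5)
E
```

```text
clock: 27.12
tool_pos: [0.4831, 0.2492, 0.1745]
eef_rot: [0.068, 0.998, 0.001, 0.001]
contact_force: [0.6, 0.6, -1.0]
opening: 0.999
clock: 27.25
tool_pos: [0.4842, 0.2487, 0.1733]
eef_rot: [0.07, 0.998, 0.001, 0.002]
contact_force: [-0.6, -0.1, -0.7]
opening: 1.001
[-0.37050341  0.68595403 -0.31243989  1.87519225  0.3384573   0.62840282
  0.53860029]
[{'location': [202.2, 322.7], 'score': 0.74}] [{'location': [222.9, 321.6], 'score': 0.67}]
```

View pics/w17.png

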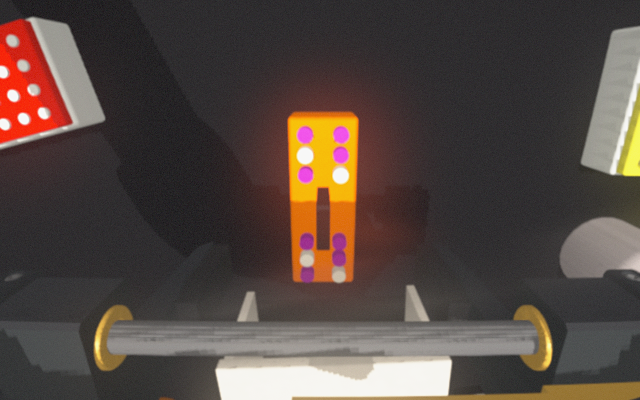

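View pics/t17.png

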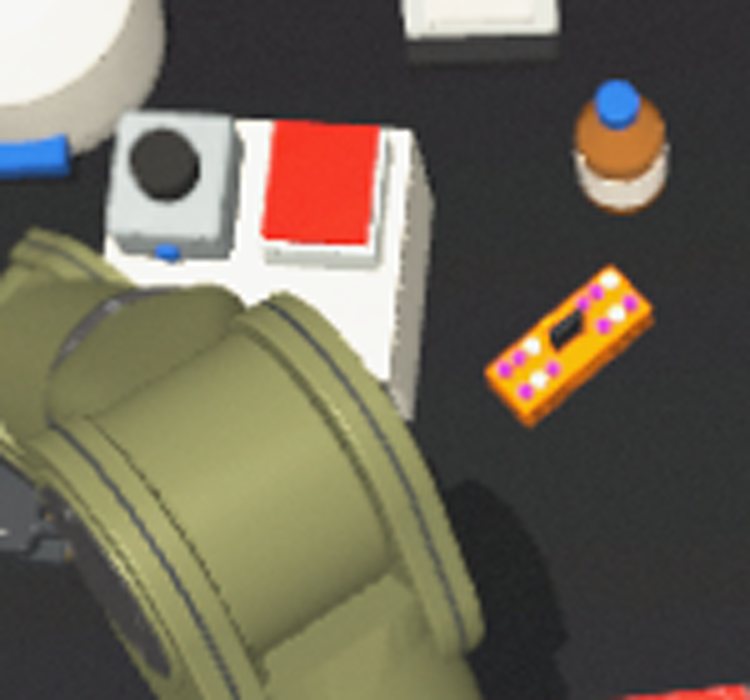

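```bash
python3 - <<'E'
import cv2
im=cv2.imread("pics/w17.png");cv2.imwrite("pics/w17c.png",cv2.resize(im[105:295,275:370],None,fx=3,fy=3,interpolation=cv2.INTER_CUBIC))
E
```

```text
(no output)
```

View pics/w17c.png

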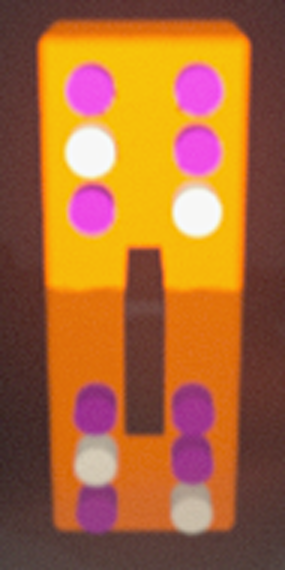

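```bash
python3 - <<'E'
from h import *
p=dict(np.load("w17.npz"))
f=lambda a,b,z:onz(p,((a+.5)/3-.5+275,(b+.5)/3-.5+105),z)
L,R,L2,R2=[f(*q,.045) for q in((40,42),(249,42),(55,529),(235,529))]
print(np.linalg.norm(L-R),np.linalg.norm(L2-R2),np.linalg.norm(L+R-L2-R2)/2)
c=(L+R+L2+R2)/4;d=L2+R2-L-R;d/=np.linalg.norm(d);print(c,np.arctan2(d[1],d[0]))
hx=[f(145,248,.09),f(144,430,.09),f(145,340,.09)];print("handle top",hx)
v=[-d[1],d[0]]
cc=(np.array(c[:2])+0); print(go([*cc,.058],v))
x,y,th=RI;dd=c[:2]-[x,y];print("riser x",np.cos(th)*dd[0]+np.sin(th)*dd[1])
print(np.array([np.cos(-.14),np.sin(-.14)]))
E
```

```text
0.054657073112879304 0.05523584186455037 0.14670952350415503
[0.50374245 0.24450405 0.045     ] -0.1378078875734094
handle top [array([0.47307858, 0.24871727, 0.09      ]), array([0.5197505 , 0.24195231, 0.09      ]), array([0.49596726, 0.24552208, 0.09      ])]
[np.float64(-0.0241), np.float64(-0.0008), np.float64(0.1128), (np.float64(0.1), np.float64(0.1))]
riser x -0.04190163968960175
[ 0.990216   -0.13954311]
```

```bash
python3 -m creep '[[60,-0.012,0,0.04,0],[60,-0.024,0,0.075,0],[60,-0.024,0,0.1,0],[60,-0.024,-0.001,0.111,0],[60,-0.024,-0.001,0.111,0]]' 40; python3 - <<'E'
from h import *
s=telemetry.get_state();print(go([.5037,.2445,.061]))
p=imaging.snapshot("wrist");cv2.imwrite("pics/w18.png",p["image"])
E
```

```text
clock: 28.08
tool_pos: [0.5048, 0.2446, 0.0605]
eef_rot: [0.068, 0.998, -0.001, -0.001]
contact_force: [-0.8, 0.2, 0.6]
opening: 0.765
[np.float64(0.001), np.float64(-0.0003), np.float64(-0.0005)]
```

View pics/w18.png

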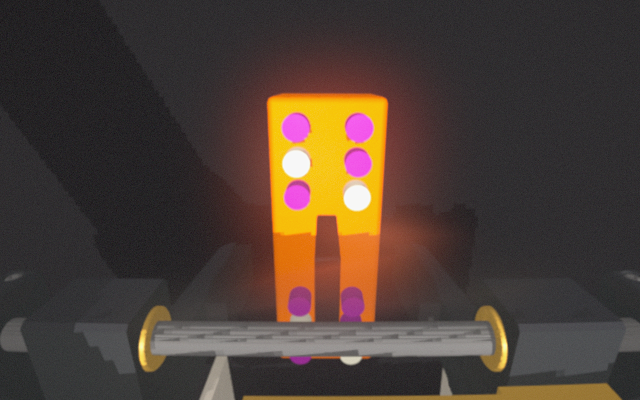

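Aligned: the handle at (327,237) is centred between the jaws. I'll grip it and lift.

```bash
python3 -m creep '[[255,0,0,0,0],[255,0,0,0,0],[255,0,0,0,0],[255,0,0,0,0],[255,0,0,0,0],[255,0,0,0,0],[255,0,0,0,0],[255,0,0,0,0],[255,0,0,0,0],[255,0,0,0,0]]' 50;python3 -m creep '[[255,0,0,-0.005,0],[255,0,0,-0.02,0],[255,0,0,-0.04,0],[255,0,0,-0.06,0]]' 50
```

```text
clock: 29.38
tool_pos: [0.5059, 0.2444, 0.0611]
eef_rot: [0.069, 0.998, -0.0, -0.0]
contact_force: [-0.1, -0.1, -2.8]
opening: 0.109
clock: 29.88
tool_pos: [0.5062, 0.2447, 0.1229]
eef_rot: [0.069, 0.998, 0.0, 0.0]
contact_force: [-0.2, 0.2, -2.7]
opening: 0.106
```

```bash
python3 - <<'E'
from h import *
s=telemetry.get_state();t=tw([0,0,.22]);print(t,go(t,TX))
E
```

```text
[ 0.5106 -0.237   0.22  ] [np.float64(-0.0704), np.float64(-0.4765), np.float64(-0.0973), (np.float64(89.6), np.float64(89.6))]
```

```bash
python3 -m creep '[[255,0,0,-0.04,0],[255,0,0,-0.08,0],[255,-0.003,-0.02,-0.1,5],[255,-0.009,-0.06,-0.1,12],[255,-0.015,-0.1,-0.1,20],[255,-0.021,-0.14,-0.1,28],[255,-0.027,-0.18,-0.1,36],[255,-0.033,-0.22,-0.1,44],[255,-0.039,-0.26,-0.1,52],[255,-0.045,-0.3,-0.1,60]]' 50; python3 - <<'E'
from h import *
s=telemetry.get_state();t=tw([0,0,.22]);print(go(t,TX),s['opening'],s['q'])
E
```

```text
clock: 31.12
tool_pos: [0.5094, -0.0597, 0.2224]
eef_rot: [0.56, 0.828, 0.001, 0.0]
contact_force: [-0.5, -0.3, -2.7]
opening: 0.11
[np.float64(-0.165), np.float64(-0.0649), np.float64(0.0023), (np.float64(29.3), np.float64(29.3))] 0.10969501927737739 [ 0.08630361  0.56481975 -0.09324848  1.92306364  0.08089367  0.65604739
  0.32540033]
```

```bash
python3 -m creep '[[255,-0.03,-0.012,0,6],[255,-0.06,-0.024,0,12],[255,-0.095,-0.037,0,19],[255,-0.13,-0.05,0,25],[255,-0.155,-0.061,0,29.3],[255,-0.165,-0.065,0.002,29.3],[255,-0.165,-0.065,0.002,29.3],[255,-0.165,-0.065,0.002,29.3]]' 50; python3 - <<'E'
from h import *
s=telemetry.get_state();t=tw([0,0,.067]);print(go(t,TX),s['opening'],s['q'])
p=imaging.snapshot("wrist");cv2.imwrite("pics/w19.png",p["image"]);p=wristcam(p,s)
np.savez("w19.npz",**{k:np.array(p[k]) for k in("camera_matrix","distortion","R","t")},tp=s["tool_pos"])
q=imaging.snapshot("top");cv2.imwrite("pics/t19.png",q["image"])
q=imaging.snapshot("scene");crop(q,"s19",200,120,320,220,6)
E
```

```text
clock: 32.12
tool_pos: [0.5117, -0.2339, 0.2191]
eef_rot: [0.749, 0.663, 0.001, -0.001]
contact_force: [-0.3, -0.1, -3.0]
opening: 0.105
[np.float64(-0.0035), np.float64(-0.0006), np.float64(0.1521), (np.float64(0.5), np.float64(0.5))] 0.10479974722740569 [ 0.32892085  0.62971355  0.0314615   1.78492145 -0.03032866  0.72835714
  0.25487177]
```

View pics/w19.png

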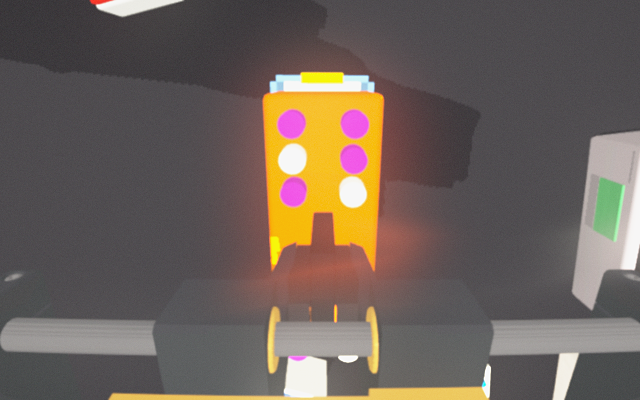

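View pics/s19.png

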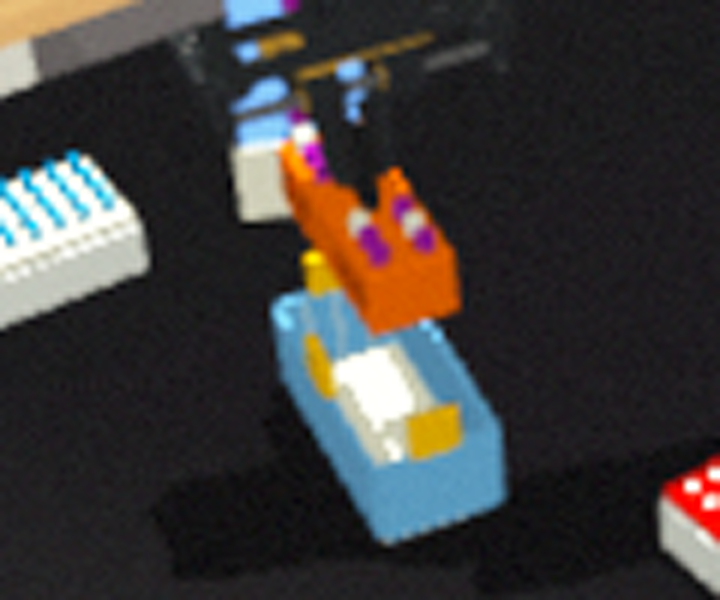

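```bash
python3 - <<'E'
from h import *
p=dict(np.load("w19.npz"));zt=p["tp"][2]-.061+.045
for dz in(0,.004,-.004):
  L,R=onz(p,(265,97),zt+dz),onz(p,(383,97),zt+dz);m=(L+R)/2-p["tp"]
  print(dz,np.linalg.norm(L-R),"along TY",m[:2]@TY,"across TX",m[:2]@TX,"dir",np.arctan2(*(R-L)[[1,0]]))
E
```

```text
0 0.05390775060962424 along TY 0.07306248582856849 across TX -6.87707577210373e-05 dir -0.12099309776491686
0.004 0.05258469473279776 along TY 0.07322986541713057 across TX -8.322456229824174e-05 dir -0.12099309776491632
-0.004 0.055230806486450804 along TY 0.07289510624000645 across TX -5.4316953143727186e-05 dir -0.12099309776491664
```

```bash
python3 -m creep '[[255,-0.001,-0.0005,0.03,0.5],[255,-0.0015,-0.0005,0.06,0.5],[255,-0.0015,-0.0005,0.075,0.5],[255,-0.0015,-0.0005,0.075,0.5]]' 50; python3 - <<'E'
from h import *
s=telemetry.get_state();t=tw([0,0.002,.067]);print(go(t,TX))
p=imaging.snapshot("wrist");cv2.imwrite("pics/w20.png",p["image"])
q=imaging.snapshot("scene");crop(q,"s20",200,120,320,220,6)
E
```

```text
clock: 32.78
tool_pos: [0.5104, -0.2368, 0.1436]
eef_rot: [0.753, 0.658, -0.0, -0.001]
contact_force: [0.1, -0.2, -3.3]
opening: 0.106
[np.float64(0.0017), np.float64(0.0003), np.float64(0.0766), (np.float64(-0.2), np.float64(-0.2))]
```

View pics/w20.png

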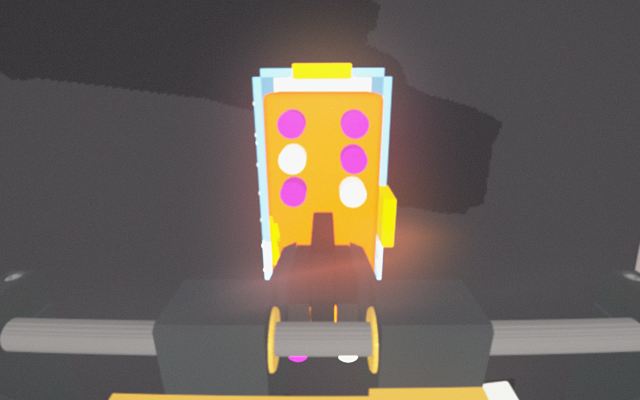

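View pics/s20.png

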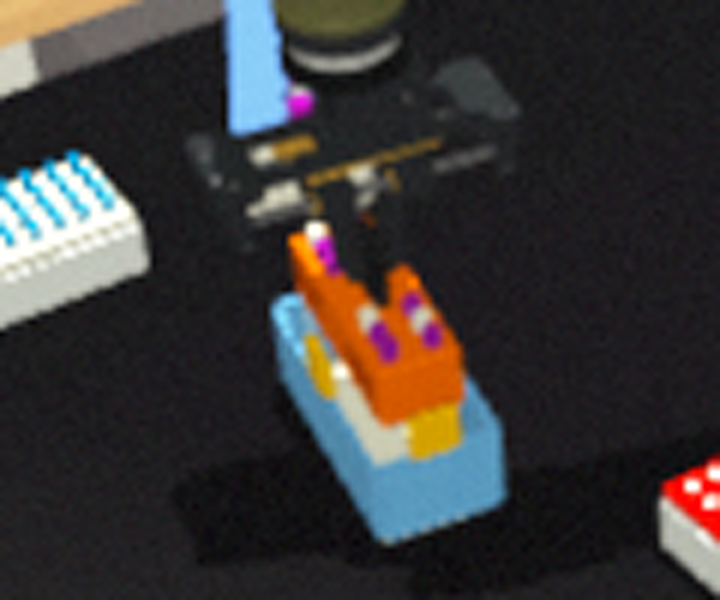

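The rack sits centred between the walls in the wrist view: rack sides at 265 and 383, walls at 258 and 388. I'll lower it.

```bash
python3 -m creep '[[255,0.0015,0,0.02,0],[255,0.0015,0,0.04,0],[255,0.0015,0,0.055,0],[255,0.0015,0,0.065,0],[255,0.0015,0,0.07,0],[255,0.0015,0,0.073,0],[255,0.0015,0,0.073,0]]' 50; python3 - <<'E'
from h import *
s=telemetry.get_state();t=tw([0,0.002,.067]);print(go(t,TX))
p=imaging.snapshot("wrist");cv2.imwrite("pics/w21.png",p["image"])
E
```

```text
clock: 33.75
tool_pos: [0.5111, -0.236, 0.0714]
eef_rot: [0.753, 0.658, 0.0, 0.0]
contact_force: [0.7, -1.2, -2.8]
opening: 0.108
[np.float64(0.0009), np.float64(-0.0004), np.float64(0.0044), (np.float64(-0.2), np.float64(-0.2))]
```

View pics/w21.png

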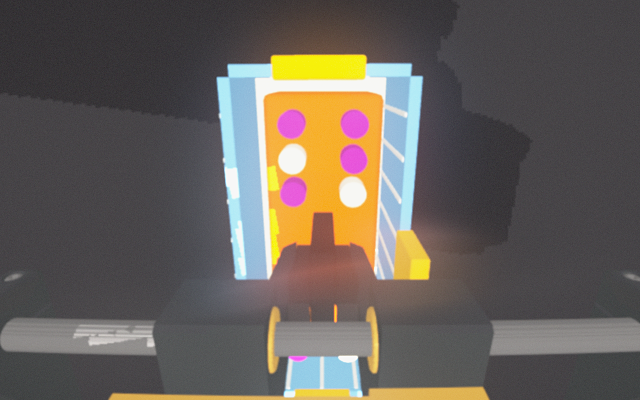

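```bash
python3 -m creep '[[255,0,0,0.002,0],[255,0,0,0.004,0],[255,0,0,0.005,0],[255,0,0,0.006,0],[255,0,0,0.006,0]]' 50
```

```text
clock: 34.42
tool_pos: [0.5115, -0.236, 0.067]
eef_rot: [0.753, 0.658, 0.0, 0.001]
contact_force: [-2.3, 1.1, 13.0]
opening: 0.107
```

```bash
python3 -m creep '[[235,0,0,0,0],[215,0,0,0,0],[190,0,0,0,0],[190,0,0,0,0]]' 20; python3 -m creep '[[190,0,0,-0.02,0],[190,0,0,-0.05,0],[190,0,0,-0.1,0],[190,0,0,-0.15,0],[190,0,0,-0.15,0]]' 20;  python3 - <<'E'
from h import *
p=imaging.snapshot("wrist");cv2.imwrite("pics/w22.png",p["image"])
E
```

```text
clock: 34.92
tool_pos: [0.511, -0.2359, 0.0651]
eef_rot: [0.753, 0.658, -0.0, -0.0]
contact_force: [-0.1, 0.0, 0.2]
opening: 0.259
clock: 35.55
tool_pos: [0.5133, -0.237, 0.2189]
eef_rot: [0.753, 0.658, 0.002, 0.004]
contact_force: [-0.4, -0.1, -0.4]
opening: 0.251
```

View pics/w22.png

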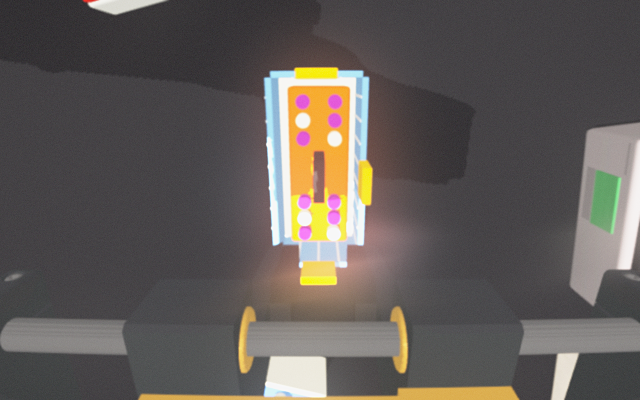

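The rack is in the tray at (319,165), released, with all walls standing. I'll move the arm aside (the way it came) and measure.

```bash
python3 -m creep '[[190,0.04,0,-0.02,0],[190,0.1,0,-0.02,0],[190,0.16,0,-0.02,0],[190,0.22,0,-0.02,0],[190,0.28,0,-0.02,0],[190,0.33,0,-0.02,0],[190,0.33,0,-0.02,0]]'; python3 - <<'E'
from h import *
p=imaging.snapshot('top');q=imaging.snapshot('scene')
def pt(w,a,d,n,al=0):
    o=d*np.cos(a)-n*np.sin(a);z=.006+d*np.sin(a)+n*np.cos(a)
    return tw({'l':[al,.086+o,z],'r':[al,-.086-o,z],'f':[.038+o,al,z]}[w])
im=cv2.resize(p["image"][120:210,320:450],None,fx=6,fy=6,interpolation=cv2.INTER_CUBIC)
im2=cv2.resize(q["image"][140:230,210:310],None,fx=7,fy=7,interpolation=cv2.INTER_CUBIC)
boxes=[([pt(w,1.571,.091,.0015,-.016),pt(w,1.571,.091,.0015,.016),pt(w,1.571,.091,-.0065,.016),pt(w,1.571,.091,-.0065,-.016)],(0,0,255)) for w in 'lrf']
boxes.append(([tw([a,b,.051]) for a,b in((-.028,-.075),(.028,-.075),(.028,.075),(-.028,.075))],(0,255,0)))
for box,c in boxes:
    for P,I,off,k in((p,im,(320,120),6),(q,im2,(210,140),7)):
      uv=((proj(P,box)-off+.5)*k-.5).astype(int); cv2.polylines(I,[uv.reshape(-1,1,2)],True,c,1)
cv2.imwrite("pics/o3.png",im);cv2.imwrite("pics/o4.png",im2);cv2.imwrite("pics/tfin.png",p["image"])
E
```

```text
clock: 36.48
tool_pos: [0.554, 0.0971, 0.2332]
eef_rot: [0.75, 0.662, -0.0, -0.002]
contact_force: [-0.7, -0.3, -0.3]
opening: 0.256
```

View pics/o3.png

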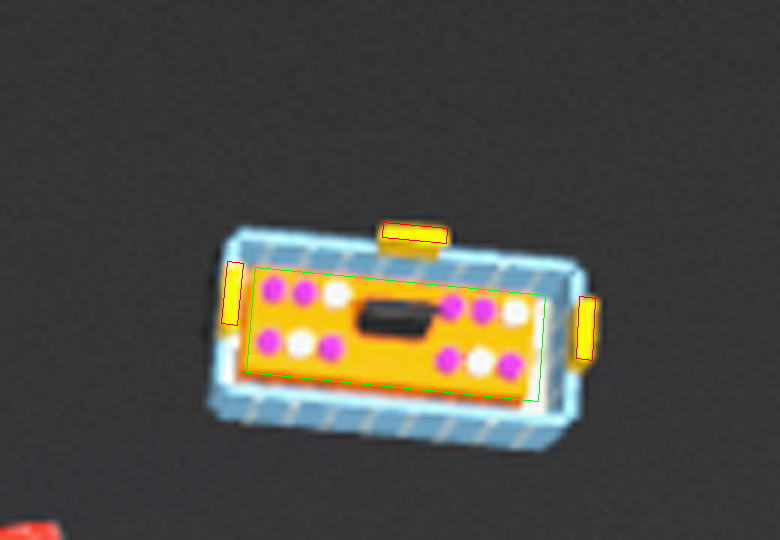

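View pics/o4.png

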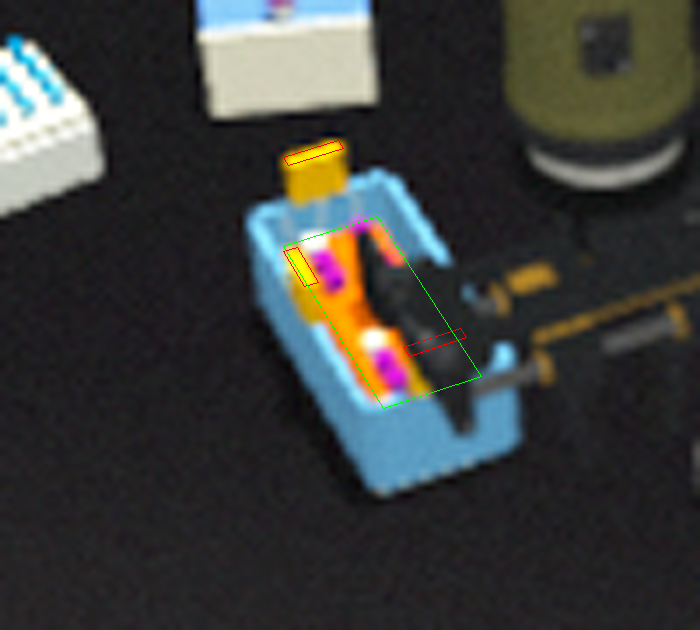

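View pics/tfin.png

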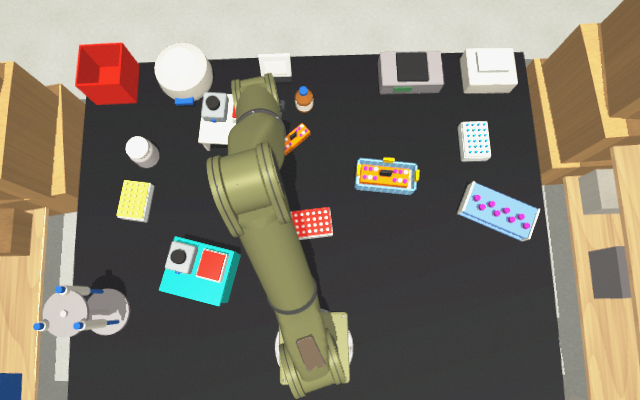

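```bash
python3 - <<'E'
from h import *
p=imaging.snapshot('top')
f=lambda a,b:onz(p,((a+.5)/6-.5+320,(b+.5)/6-.5+120),.051)
c=(f(243,268)+f(536,295))/2;print("far edge mid",(TX@(c[:2]-TR[:2]),TY@(c[:2]-TR[:2])))
s=telemetry.get_state();print(s['contact_force'],s['clock'])
print(r.finish_job())
E
```

```text
far edge mid (np.float64(0.027510926136114878), np.float64(0.005755276164324977))
[ 0.26215549 -0.80795386 -0.36894913] 36.625
the job is handed in; nothing more can be done
None
```

The job is handed in at about 36.6 s, and my checks say every step was met; no verdict was reported.

**What I did:**
- **Walls:** I swung up the left, far and right walls and let go of each. The right tab slipped out of the grip at about 1.4 rad, so I pushed that wall the rest of the way to its stop with closed fingers. The stop pushed back with about 10 N.
- **Rack pulled out:** I gripped the larger orange rack across its front end, pulled it about 115 mm clear of the riser and let go. Its centre was then at about -0.042 m in the riser's x, against the -0.01 m needed.
- **Rack into the tray:** I picked it up by the handle (about 0.28 kg), turned it 90° and lowered it to contact. I opened the jaws only part way so they cleared the far tab, then backed off.

**Last checks:**
- **Walls:** The tab outlines drawn for a fully upright wall lie on the far and right tabs in both cameras and on the left tab in the top view. The arm hid the left tab in the last scene picture.
- **Rack position:** It lies lengthwise inside the tray, within 1 mm across and about 6 mm off centre along, within the 13 and 15 mm limits. I judged it flat and at floor height from the pictures and the touchdown height, not from a separate measurement.
- **Bystanders and contact:** By eye, none looked moved. The reagent bottle and the small orange rack were still in place, though the arm partly covered that rack in the last top view. The wrist force was near zero.

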